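# Hang the wooden hoop on the sprung J-hook

### The arm

A 6-joint arm with a two-finger parallel gripper is mounted at the origin on the work surface. World frame = base frame: x ahead of the robot, y to its left, z up, the work surface at z = 0. Lengths are in m, angles in rad, forces in N, time in s.
With the tool pointing down it reaches from about 0.275 to 0.75 m from the base axis. Payload 10.2 kg.
Tool frame: the origin (TCP) lies midway between the tips of the shut fingers; the grasp point (between the pads) lies 19 mm behind it; x points along the fingers, y is the direction in which the jaws open and shut, and the axes are right-handed (so a half turn about x gives the same grasp; the last joint's range is limited). The gripper opens to 88 mm and grips with 3 to 60 N. Pads are 18 mm wide; open, the fingers measure 123 mm over their backs; the gripper's body (75 mm by 187 mm) begins 45 mm behind the grasp point.
Start: joints at [0.986, 0.313, 1.498, -0, 1.331, -0.223], TCP at [0.186, 0.491, 0.214] pointing down, gripper open.
Joint ranges: [-2.94, 2.94], [-0.97, 2.17], [0.19, 2.56], [-1.23, 4.37], [0.02, 3.11], [-2.88, 2.88]. Speed limits (rad/s): [2.39, 2.39, 3.01, 3.14, 3.14, 3.14].

### API

Orientations are given as a 3x3 rotation matrix whose columns are the frame's x, y, z axes.
In Python, from rig import bot gives the robot as it stands. The module is installed in compiled form; this text tells all that it offers.
- The arm moves only by the tool move_arm, never from a script. Its argument "steps" is text: rows parted by semicolons, each of 7 numbers parted by spaces: the turn, a rotation vector about the tool's x, y, z in rad, then the shift along the tool's x, y, z in mm, then the opening, from -1 (shut) to 1 (fully open). In form: ax ay az dx dy dz gripper; .... A call has 1 to 5 rows; each row is the pose to reach, as a shift and turn from the pose measured when the call began, along the tool's axes at that moment; what a row does not reach only later rows make up. A row lasts 1/12 s, in which the tool goes at most 41.7 mm and 7.16 degrees, less where a joint would pass 70% of its speed; a pose out of reach is approached as far as the arm can. A call with a gripper value outside its range is refused whole. The fingers move at their own pace and stop on an object; "force" is the grip in N (left out, the last holds). Time passes only in rows, so rows that repeat a pose let the fingers close. It gives the time, the measured TCP pose, the force and the opening at its end, in the units of the state.
- bot.sense(): the state, without advancing time (a new reading comes with each control period).
- bot.capture(name): name is "scene" or "top"; returns a dict with "img" (480x640x3 uint8, blue, green, red), "K" (3x3 intrinsics, pixels), "rvec" (rotation vector, rad) and "tvec" (3), from world to camera coordinates, as OpenCV has them. Camera axes: x right, y down, z forward; pixel columns grow to the right and rows downward; lengths in m; the calibration is good to about 2 mm. A picture is of the moment at which its call begins. There is no depth.
- bot.close_job(): hands the job in, once; it reports no verdict.
The state is a dict: "clock": time; "joint_pos": joint angles; "joint_velocities": joint speeds; "effort": joint torques, N m; "tool_pos": TCP position; "orientation": TCP orientation; "wrist_force": force on the tool from outside, world axes, zero at the start; "ft_torque": the same for the moment, N m; "width": opening from 0.0 (shut) to 1.0 (fully open).
Only numpy, scipy, OpenCV 4.12 (cv2) and the standard library are available. Lean on these libraries where they do the work, as an engineer would, in place of code of your own. Each camera call takes 0.05 s, during which the arm holds its last target.

### The job

Lift the upright wooden hoop out of its slotted rack by its rim and hang it on the high J-hook of the black stand: gently press the rim down past the hook's sprung wire tongue and set it down, without letting it drop, in the bottom of the hook, so that the tongue has sprung shut above it. The hook is light, so do not force it. Let go so that the hoop hangs still, and leave the other things on the sideboard where they are.

Things in the scene. Friction and masses are not known exactly. Their poses are not given: they have to be found in the camera images.
- hoop: Plain pale wooden hoop, 181 mm outside diameter, of round bar 11 mm thick (centreline radius 85 mm), about 0.14 kg. Origin at the hoop's centre; its x axis is the hoop's axis, the rim lies in its y-z plane. At first it stands upright in the rack, leaning a few degrees at most. Pinch it across the 11 mm from above, beside the top (leave the topmost 20 mm each side for the hook).
- rack: Fixed low slotted wooden rack, 70 x 130 mm, 50 mm high, that holds the foot of the hoop in a 13 mm wide slot along its y axis. Origin at the centre of its underside. The standing hoop's centre is about 104 mm above it.
- stand: Fixed black steel stand of the J-hook. Origin on the sideboard straight below the middle of the hook's throat; z up, x from the hook's open tip towards the mast. Base plate 12 mm thick, x -50 to 100, y -70 to 70 mm. Mast 12 mm thick at x = 62 mm, 237 mm high; the hook's collar (sleeve 22 mm across, 58 mm long) is clamped over its top. Hung, the hoop's axis lies along x, its centre 79.5 mm below the hook's seat.
- hook_mid (a point): On the stand's z axis, 215 mm up: the MIDDLE of the heights at which the hook may be clamped. The true height is not measured: the flat seat at the hook's bottom lies up to 11 mm above or below this point; find it by feel or sight. The hook bends for good if the hoop is pushed against it with more than 15 N. The collar's top, its highest part, is 33 mm above the seat.
- throat (a point): Same place as hook_mid. The hook is 10 mm wide strip (y -5 to 5 mm): from the collar an arm, top 31 mm above the seat, runs to -x, slopes steeply (lead-in) from x = 18 to 9 mm down to the shank (inner face x = 8, from 19 mm above the seat down), then the flat seat, then up to the tip (inner face x = -12): a throat 20 mm wide, open upwards but for the tongue. Bring the bar down at x = 0.
- tongue (a point): 28 mm above hook_mid (moves with the hook, unmeasured). Sprung wire tongue, 3 mm thick, lying level from its pivot on the tip (x = -12 mm, 28 mm above the seat) 15.5 mm towards the shank. It swings down only. The bar pushes it open (2 to 6 N; the hoop's weight is not enough), slips past its end 18 to 22 mm after first touch, and the tongue snaps up shut; the seat is 29.5 mm below first touch.
- pot: Bystander: squat round grey-green lunch pot with a pale screw lid, 112 mm across, 102 mm high. Origin at the centre of its underside.
- stopper: Bystander: chrome bottle stopper standing up, 34 mm across, 50 mm high. Origin at the centre of its underside.
- dish: Bystander: white ceramic ring dish, 90 mm across, 20 mm high. Origin at the centre of its underside.
- tray: Bystander: glass tray with marbles, 110 x 190 mm, 22 mm high. Origin at the centre of its underside.
- pawn: Bystander: white plastic chess pawn, 47 mm high, standing in the open hinged wooden box (150 x 190 x 65 mm). Origin at the centre of its underside.
- rook: Bystander: black plastic chess rook, 50 mm high, standing in the same box. Origin at the centre of its underside.
- bottle: Bystander: corked glass bottle, 68 mm across, 220 mm high. Origin at the centre of its underside.
There are look-alikes about, which are no part of the job. There is more than one size of the hoop; the job needs the smallest.

How it is judged:
On the way, in this order (a step that is already met when the one before it is completed fails the run):
1. the hoop is lifted clear of the rack (height (world z) of hoop above 0.155 m and contact force between hoop and rack below 0.1 N), for 0.1 s.
2. the rim is down in the throat of the hook, touching it, while the hoop is still held (height (world z) of hoop below 0.15 m and horizontal distance between hoop and stand below 0.025 m and contact force between hoop and stand above 0.5 N and contact force between the fingers and hoop above 0.5 N), for 0.1 s.
At the end, for the whole second after the job is handed in: The hoop hangs still by its rim in the bottom of the J-hook: centre within 20 mm (level) of the stand's origin and 119 to 150 mm up, weight on the hook, axis within 0.35 rad of the stand's x, under 0.05 m/s and 0.5 rad/s. (So low, the rim is below the sprung tongue.) (horizontal distance between hoop and stand below 0.02 m and height (world z) of hoop between 0.119 and 0.15 m and contact force between hoop and stand above 0.5 N and angle between the x axis of hoop and the x axis of stand, either way round below 0.35 rad and linear speed of hoop below 0.05 m/s and angular speed of hoop below 0.5 rad/s); the robot touches nothing.
It fails at once if the hoop is pushed against the hook or stand with more than 15 N (contact force between hoop and stand above 15 N).
It fails at once if the hoop drops in the hook (faster than 0.2 m/s) instead of being set down (height (world z) of hoop below 0.15 m and horizontal distance between hoop and stand below 0.03 m and linear speed of hoop above 0.2 m/s).
It fails at once if a bystander (pot, stopper, dish, tray, pawn, rook or bottle) is moved by more than 15 mm (distance of any of pot, stopper, dish, tray, pawn, rook, bottle from where it was at the start of the episode above 0.015 m).
It also fails if it takes over 64 s, if anything falls off the work surface, if the arm or the gripper's body presses on something with over 40 N, if the wrist force passes 120 N, or if a joint passes its speed limit or range.

## Working session

There is one attempt and no reset: what is moved stays moved. The work goes in short steps, Python scripts to look and compute and a tool call to move; the robot and the scene stay as the last step left them, time stands still between calls to the robot, and variables do not carry over. Pictures are saved under pics/ and viewed, and the job is handed in when it is done.

Besides the shell and the picture viewer there is one more tool, called after "Request:" as a command line: name --argument value ..., lists and objects as JSON in quotes. move_arm: Moves the arm, as the interface text tells. Its arguments: {"type":"object","properties":{"steps":{"type":"string"},"force":{"type":"number"}},"required":["steps"]}

```bash
mkdir -p pics
cat > h.py <<'E'
import numpy as np, cv2
from rig import bot
def cap(n,f):
    c=bot.capture(n); cv2.imwrite('pics/'+f+'.png',c['img']); np.savez('pics/'+f+'.npz',**c); return c
def load(f): return dict(np.load('pics/'+f+'.npz'))
def ray(c,uv):
    R,_=cv2.Rodrigues(np.array(c['rvec'],float)); t=np.array(c['tvec'],float).ravel()
    o=-R.T@t; d=R.T@np.linalg.inv(c['K'])@np.array([uv[0],uv[1],1.]); return o,d/np.linalg.norm(d)
def onz(c,uv,z):
    o,d=ray(c,uv); return o+d*(z-o[2])/d[2]
def tri(c1,p1,c2,p2):
    o1,d1=ray(c1,p1);o2,d2=ray(c2,p2)
    s=np.linalg.lstsq(np.c_[d1,-d2],o2-o1,rcond=None)[0]
    a=o1+s[0]*d1;b=o2+s[1]*d2; return (a+b)/2,np.linalg.norm(a-b)
def proj(c,P): return cv2.projectPoints(np.array(P,float).reshape(-1,3),np.array(c['rvec'],float),np.array(c['tvec'],float),c['K'],None)[0].reshape(-1,2)
E
python3 - <<'E'
from h import *
for n in('scene','top'):
    c=cap(n,n+'0'); print(n,ray(c,(320,240)),c['K'][0,0])
s=bot.sense(); print(s)
E
```

```text
scene (array([ 1.14827049, -0.70012433,  1.4869532 ]), array([-0.36569492,  0.47223967, -0.80203299])) 562.726798945473
top (array([0.42980635, 0.03747396, 1.30155337]), array([ 0.08386157, -0.00543899, -0.99646257])) 486.7011459636021
{'clock': 0.1, 'joint_pos': array([ 9.85598363e-01,  3.13401670e-01,  1.49832496e+00, -2.03306336e-05,
        1.33101659e+00, -2.23382333e-01]), 'joint_velocities': array([-4.88792204e-05, -8.35246162e-04, -2.69929539e-03,  1.48111154e-03,
        1.62307735e-04, -2.51229841e-05]), 'effort': array([ 2.89561467e-03, -4.02812147e+01, -2.52643096e+01,  6.96017244e-02,
        3.42114398e-02, -8.76200488e-05]), 'tool_pos': array([0.1857072 , 0.49080035, 0.21332803]), 'orientation': array([[-6.19069632e-04,  3.53968020e-01,  9.35257322e-01],
       [-9.70024706e-04,  9.35256848e-01, -3.53968483e-01],
       [-9.99999338e-01, -1.12635385e-03, -2.35631388e-04]]), 'wrist_force': array([ 0.99870048,  0.55880403, -0.09262132]), 'ft_torque': array([ 0.00086411, -0.00141423,  0.04529024]), 'width': 1.0022550365705194}
```

View pics/scene0.png

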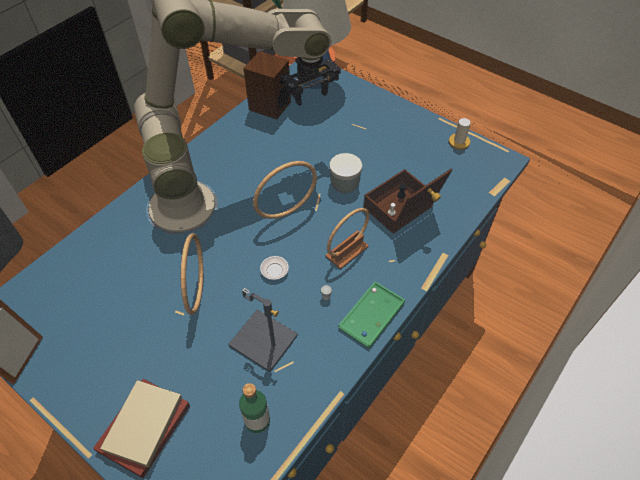

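View pics/top0.png

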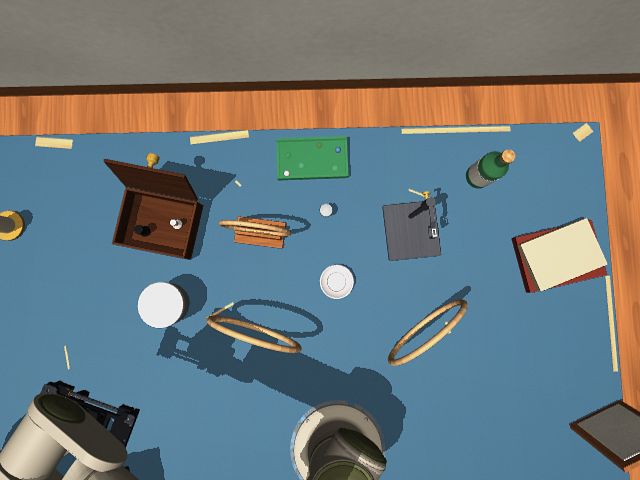

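Candidate hoops, as scene / top pixels:
- (347,232) / (256,228): stands in the slotted rack and looks the smallest.
- (285,190) / (255,335): free-standing and bigger.
- (192,273) / (428,333): free-standing and bigger.

The first one fits the description. I'll confirm it in a crop.

Run:
```python
from h import *
s=load('scene0')['img'];t=load('top0')['img']
a=cv2.resize(s[195:275,310:390],(400,400),interpolation=3);b=cv2.resize(t[188:268,215:315],(400,320),interpolation=3)
b=cv2.copyMakeBorder(b,0,80,0,0,0)
cv2.imwrite('pics/crop1.png',np.hstack([a,b]))
a=cv2.resize(s[280:370,220:310],(400,400),interpolation=3);b=cv2.resize(t[180:270,370:460],(400,400),interpolation=3)
cv2.imwrite('pics/crop2.png',np.hstack([a,b]))
```

```text
(no output)
```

View pics/crop1.png

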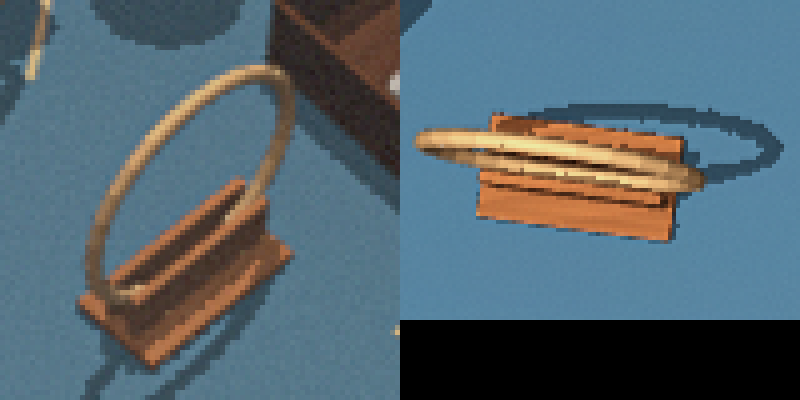

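View pics/crop2.png

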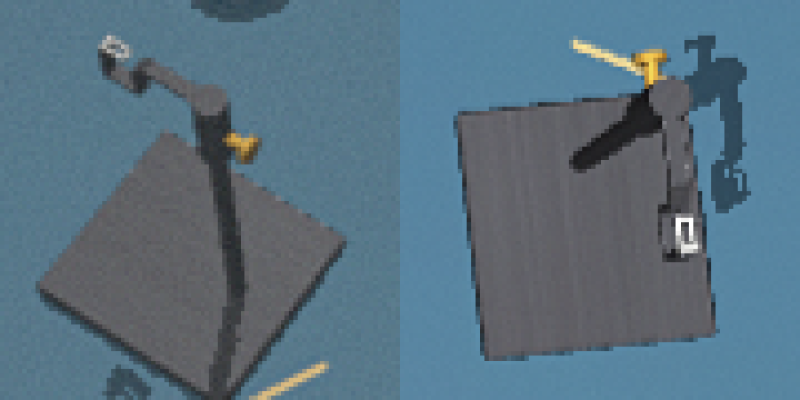

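The crops show the rack hoop is the smallest one, standing in the slot with its foot hidden. The stand's hook points down in the top view, so its tip is on the −x side near (438,233). Next I'll measure both.

```bash
cat > m1.py <<'E'
from h import *
cs,ct=load('scene0'),load('top0')
def mask(img,box):
    h=cv2.cvtColor(img,cv2.COLOR_BGR2HSV).astype(int)
    b,g,r=[img[...,i].astype(int) for i in range(3)]
    m=((r>b+25)&(g>b+15)&(g>0.68*r)).astype(np.uint8)
    k=np.zeros_like(m);x0,y0,x1,y1=box;k[y0:y1,x0:x1]=m[y0:y1,x0:x1];return k
ms=mask(cs['img'],(318,200,374,262)); mt=mask(ct['img'],(212,212,300,245))
a=cv2.resize(ms[195:275,310:390]*255,(400,400),interpolation=0);b=cv2.resize(mt[188:268,215:315]*255,(400,320),interpolation=0)
cv2.imwrite('pics/m1.png',np.hstack([a,cv2.copyMakeBorder(b,0,80,0,0,cv2.BORDER_CONSTANT)]))
# plate
for n,c,box in(('s',cs,(220,280,310,375)),('t',ct,(375,190,445,265))):
    im=c['img'].astype(int);x0,y0,x1,y1=box
    m=(np.ptp(im,axis=2)<22)&(im.mean(2)>45)&(im.mean(2)<140)
    k=np.zeros(m.shape,np.uint8);k[y0:y1,x0:x1]=m[y0:y1,x0:x1]
    k=cv2.morphologyEx(k,cv2.MORPH_CLOSE,np.ones((5,5)))
    cn=max(cv2.findContours(k,0,2)[0],key=cv2.contourArea)
    cv2.imwrite('pics/pl_'+n+'.png',cv2.resize(k[y0:y1,x0:x1]*255,None,fx=4,fy=4,interpolation=0))
    print(n,cv2.approxPolyDP(cn,4,True)[:,0].tolist(), cv2.contourArea(cn))
E
python3 m1.py; python3 -c "
import cv2,numpy as np
a=cv2.imread('pics/pl_s.png');b=cv2.imread('pics/pl_t.png');m=cv2.imread('pics/m1.png')
h=max(a.shape[0],b.shape[0]);f=lambda i:cv2.copyMakeBorder(i,0,h-i.shape[0],0,5,cv2.BORDER_CONSTANT)
cv2.imwrite('pics/pl.png',np.hstack([f(a),f(b)]))"
```

```text
s [[247, 289], [243, 295], [258, 299], [264, 309], [254, 312], [229, 345], [269, 371], [297, 334], [276, 320], [278, 311], [268, 299]] 2524.0
t [[428, 194], [425, 201], [383, 206], [390, 260], [440, 254], [435, 202]] 2826.5
```

View pics/m1.png

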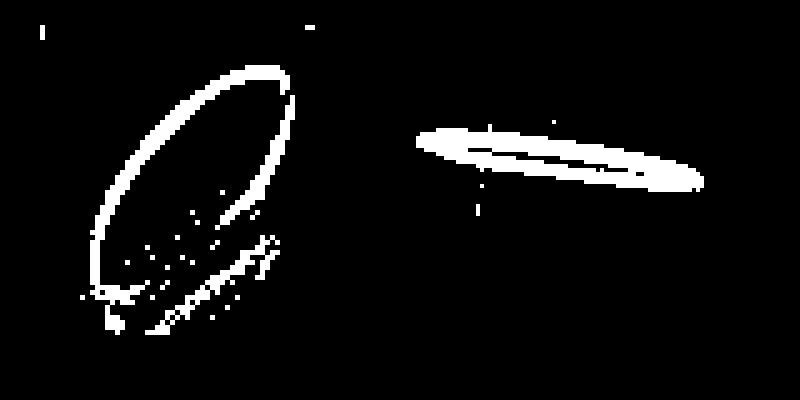

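View pics/pl.png

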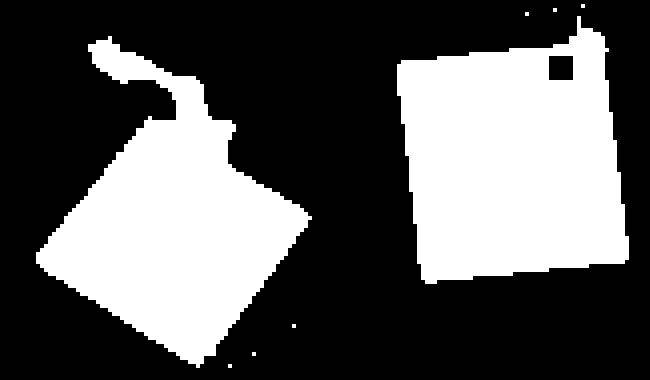

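```bash
cat > m2.py <<'E'
from m1 import *
print('---')
# stand: plate corners; local: (x,y)
T=[(382.7,205.5),(390.2,260.3),(440.5,254.3)]  # top: far-left(+x,+y), near-left(-x,+y), near-right(-x,-y)
loc=np.array([[100,70],[-50,70],[-50,-70]])/1000
S=[(297.7,334),None,(228.5,345)]
def fit(W,L):
    W=np.array(W);L=np.array(L);R,_=cv2.estimateAffinePartial2D(L.astype(np.float32),W.astype(np.float32),method=cv2.LMEDS) if 0 else (None,None)
    lc,wc=L.mean(0),W.mean(0);H=(L-lc).T@(W-wc);a=np.arctan2(H[0,1]-H[1,0],H[0,0]+H[1,1]);R=np.array([[np.cos(a),-np.sin(a)],[np.sin(a),np.cos(a)]])
    return wc-R@lc,a,np.linalg.norm(W-(L@R.T+wc-R@lc),axis=1)*1e3
W=[onz(ct,T[0],.006)[:2],onz(ct,T[1],.004)[:2],onz(ct,T[2],.010)[:2]]
print('top',np.round(W,4).tolist(),fit(W,loc))
# scene visible corners: left, bottom, right
for p in [(228.7,344.8),(269.5,371),(297.7,334)]: print('scene',onz(cs,p,.012)[:2],onz(cs,p,.0)[:2])
# hoop rim points
ts,tt=ms,mt
ys,xs=np.nonzero(mt)
P=[]
dm=cv2.distanceTransform(ms,cv2.DIST_L2,5)
for u in range(224,284,4):
    col=ys[xs==u]; 
    if len(col)==0: continue
    v=col.min()+1.6
    best=None
    zz=np.arange(.13,.215,.0005)
    X=np.array([onz(ct,(u,v),z) for z in zz]); q=proj(cs,X)
    d=cv2.remap(dm,q[:,0].astype(np.float32),q[:,1].astype(np.float32),cv2.INTER_LINEAR).ravel()
    if d.max()>.4:
        w=d*(d>.3*d.max()); P.append(np.r_[(X*w[:,None]).sum(0)/w.sum(),d.max()])
P=np.array(P);print(np.round(P,4))
# ends at centre height
uL=(xs.min()-.5);vL=ys[xs==xs.min()].mean();k=xs[xs<300].max();uR=k+.5;vR=ys[xs==k].mean()
A=onz(ct,(uL,vL),.106)[:2];B=onz(ct,(uR,vR),.106)[:2];print('ends',(uL,vL),(uR,vR),A,B,np.linalg.norm(A-B),'c',(A+B)/2,'dir',np.arctan2(*(A-B)[::-1]))
E
python3 m2.py
```

```text
s [[247, 289], [243, 295], [258, 299], [264, 309], [254, 312], [229, 345], [269, 371], [297, 334], [276, 320], [278, 311], [268, 299]] 2524.0
t [[428, 194], [425, 201], [383, 206], [390, 260], [440, 254], [435, 202]] 2826.5
---
top [[0.6276, -0.1408], [0.4798, -0.1554], [0.492, -0.2891]] (array([ 0.53514307, -0.21832944]), np.float64(0.08657470121497005), array([1.4200517 , 2.49341363, 3.38906434]))
scene [ 0.49817412 -0.28933466] [ 0.49288503 -0.28599254]
scene [ 0.64332386 -0.27823997] [ 0.63921569 -0.27480758]
scene [ 0.633237   -0.14106744] [ 0.62904676 -0.13651904]
[[0.5754 0.2566 0.1593 1.9688]
 [0.574  0.2454 0.1688 1.9688]
 [0.5708 0.2353 0.173  1.2344]
 [0.5697 0.2248 0.1802 1.475 ]
 [0.569  0.2149 0.1843 1.375 ]
 [0.5684 0.2053 0.187  1.4   ]
 [0.5659 0.1962 0.1863 1.3875]
 [0.5637 0.1875 0.1831 1.8443]
 [0.5633 0.1781 0.1847 1.9074]
 [0.5613 0.1694 0.1803 2.1253]
 [0.561  0.1601 0.1803 2.1253]
 [0.5589 0.1514 0.176  1.6109]
 [0.5573 0.1428 0.168  1.4984]
 [0.5556 0.1342 0.1597 1.7574]
 [0.554  0.1256 0.1504 1.8893]]
ends (np.float64(218.5), np.float64(223.0)) (np.float64(290.5), np.float64(233.0)) [0.5790793  0.28036197] [0.54964901 0.10324582] 0.1795446295361787 c [0.56436416 0.1918039 ] dir 1.406136976431393
```

```bash
cat > m3.py <<'E'
from h import *
cs,ct=load('scene0'),load('top0')
O=np.array([.5366,-.2162]);a=.085
def loc(P): 
    d=P[:2]-O; return np.round(np.r_[d[0]*np.cos(a)+d[1]*np.sin(a),-d[0]*np.sin(a)+d[1]*np.cos(a),P[2]]*1e3,1)
# tongue white pixels
for n,c,b in(('s',cs,(238,284,256,300)),('t',ct,(428,222,444,244))):
    x0,y0,x1,y1=b;g=c['img'][y0:y1,x0:x1].min(2);print(n,g.tolist() if 0 else '');ys,xs=np.nonzero(g>150);print(xs.min()+x0,xs.max()+x0,ys.min()+y0,ys.max()+y0,xs.mean()+x0,ys.mean()+y0,len(xs))
    c['tp']=(xs.mean()+x0,ys.mean()+y0)
P,e=tri(cs,cs['tp'],ct,ct['tp']);print('tongue',P,e,loc(P))
P,e=tri(cs,(267.2,301.8),ct,(430.8,201.4));print('collar top',P,e,loc(P))
print('pred collar',)
# others
for n,p,z in(('bottle',(508,157),.22),('pot',(161,305),.1),('dish',(337,281),.02),('bighoopA L',(210,318),.12),('A R',(298,350),.12),('B L',(392,362),.12),('B R',(464,304),.12),('lid',(106,162),.1)): print(n,onz(ct,p,z))
E
python3 m3.py
```

```text
s 
243 248 288 292 245.6153846153846 290.3076923076923 13
t 
432 436 229 236 433.8695652173913 232.7826086956522 23
tongue [ 0.52893893 -0.21610346  0.24662755] 0.0029215425156432946 [ -7.6   0.7 246.6]
collar top [ 0.59776881 -0.21085012  0.25294992] 0.004186221316650271 [6.140e+01 1.000e-01 2.529e+02]
pred collar
bottle [ 0.69913641 -0.40117777  0.22      ]
pot [0.38211633 0.42258614 0.1       ]
dish [ 0.4287124  -0.01121967  0.02      ]
bighoopA L [0.34890069 0.29909506 0.12      ]
A R [0.26787736 0.09031519 0.12      ]
B L [ 0.23360072 -0.13255288  0.12      ]
B R [ 0.36543557 -0.31186223  0.12      ]
lid [0.74118905 0.562275   0.1       ]
```

The tongue triangulates to stand-local (−8, 1, 247) mm and the collar top to (61, 0, 253) mm. That agrees with the plate fit and puts the seat at about 0.219 m. The hoop is upright, with its top centreline at about (0.565, 0.192, 0.189). I'll pinch it 33 mm to the −y side of the top.

Request:
move_arm --steps "0.12 0 0 -30 6 20 1; 0.24 0 0 -60 12 45 1; 0.36 0 0 -80 18 75 1; 0.48 0 0 -80 24 105 1; 0.6 0 0 -80 30 135 1" --force 40

```text
clock: 0.52
tool_pos: [0.3241, 0.471, 0.2943]
orientation: [[0.001, 0.823, 0.567], [0.0, 0.567, -0.823], [-1.0, 0.001, 0.0]]
wrist_force: [0.7, 0.6, -0.5]
width: 1.002
```

```bash
cat >> h.py <<'E'
def go(p,yaw,tilt=0):
    """print turn+shift from present pose to TCP p with tool down, tool-y at yaw"""
    from scipy.spatial.transform import Rotation as Ro
    s=bot.sense();R=np.array(s['orientation']);y=np.array([np.cos(yaw),np.sin(yaw),0]);x=np.array([0,0,-1.]);G=np.c_[x,y,np.cross(x,y)]
    print('t',round(s['clock'],2),'tcp',np.round(s['tool_pos'],4),'yaw',round(np.arctan2(R[1,1],R[0,1]),4),'w',round(s['width'],3),'F',np.round(s['wrist_force'],2),'tq',np.round(s['ft_torque'],3))
    print('turn',np.round(Ro.from_matrix(R.T@G).as_rotvec(),3),'shift',np.round(R.T@(np.array(p)-s['tool_pos'])*1e3,1))
E
python3 -c "
from h import *
go((.559,.159,.25),-.165)"
```

```text
t 0.52 tcp [0.3241 0.471  0.2943] yaw 0.6034 w 1.002 F [ 0.73  0.58 -0.52] tq [-0.066  0.051 -0.071]
turn [ 0.768 -0.    -0.001] shift [ 44.4  16.3 390.2]
```

Request:
move_arm --steps "0.12 0 0 0 3 39 1; 0.24 0 0 0 6 78 1; 0.36 0 0 0 9 117 1; 0.48 0 0 0 9 156 1; 0.6 0 0 0 9 195 1"

```text
clock: 0.93
tool_pos: [0.4429, 0.3138, 0.294]
orientation: [[0.0, 1.0, -0.002], [0.0, -0.002, -1.0], [-1.0, 0.0, -0.0]]
wrist_force: [1.0, 0.2, 0.1]
width: 1.001
```

```bash
python3 -c "
from h import *
go((.559,.159,.25),-.165)"
```

```text
t 0.93 tcp [0.4429 0.3138 0.294 ] yaw -0.0025 w 1.001 F [1.   0.19 0.05] tq [0.    0.071 0.02 ]
turn [ 0.163 -0.    -0.   ] shift [ 44.  116.5 154.5]
```

Request:
move_arm --steps "0.08 0 0 0 25 30 1; 0.163 0 0 0 50 60 1; 0.163 0 0 10 75 92 1; 0.163 0 0 30 98 125 1; 0.163 0 0 44 116 154 1"

```text
clock: 1.35
tool_pos: [0.5593, 0.1578, 0.2488]
orientation: [[-0.0, 0.986, -0.165], [0.0, -0.165, -0.986], [-1.0, -0.0, -0.0]]
wrist_force: [0.9, 0.1, -0.2]
width: 1.005
```

Run:
```python
from h import *
go((.559,.159,.166),-.165)
s=cap('scene','scene1')['img'];t=cap('top','top1')['img']
a=cv2.resize(s[150:270,290:410],(400,400),interpolation=3);b=cv2.resize(t[150:270,200:320],(400,400),interpolation=3)
cv2.imwrite('pics/crop3.png',np.hstack([a,b]))
```

```text
t 1.35 tcp [0.5593 0.1578 0.2488] yaw -0.1657 w 1.005 F [ 0.93  0.05 -0.19] tq [-0.056  0.108 -0.005]
turn [-0.001 -0.     0.   ] shift [82.8 -0.5 -1.2]
```

View pics/crop3.png

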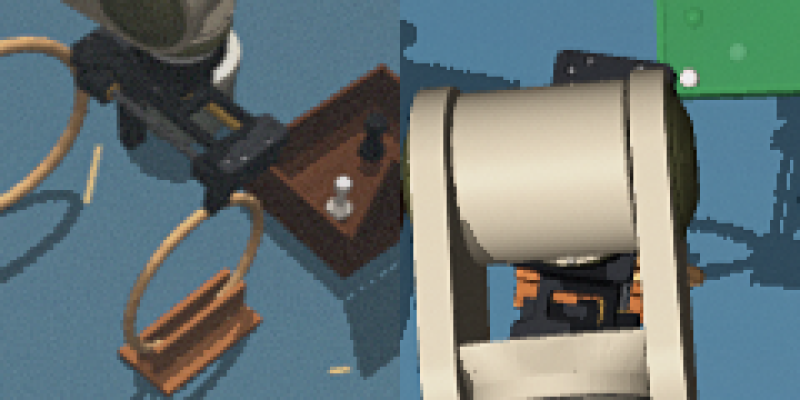

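The gripper is above the hoop at crop (215,205), with the rim between the jaws. I'll lower it and close.

Request:
move_arm --steps "0 0 0 25 0 -1 1; 0 0 0 50 0 -1 1; 0 0 0 70 0 -1 1; 0 0 0 83 0 -1 1; 0 0 0 83 0 -1 1"

```text
clock: 1.87
tool_pos: [0.5577, 0.1564, 0.1605]
orientation: [[-0.011, 0.985, -0.17], [-0.001, -0.17, -0.986], [-1.0, -0.01, 0.003]]
wrist_force: [-0.1, -0.8, -0.2]
width: 1.0
```

Request:
move_arm --steps "0 0 0 0 0 0 0.3; 0 0 0 0 0 0 0.2; 0 0 0 0 0 0 0.1; 0 0 0 0 0 0 -0.2; 0 0 0 0 0 0 -1" --force 15

```text
clock: 2.28
tool_pos: [0.5579, 0.1565, 0.1612]
orientation: [[-0.01, 0.985, -0.17], [-0.001, -0.17, -0.986], [-1.0, -0.009, 0.003]]
wrist_force: [0.9, 0.1, -0.4]
width: 0.644
```

Request:
move_arm --steps "0 0 0 0 0 0 -1; 0 0 0 0 0 0 -1; 0 0 0 0 0 0 -1; 0 0 0 0 0 0 -1; 0 0 0 0 0 0 -1"

```text
clock: 2.7
tool_pos: [0.5579, 0.1565, 0.1612]
orientation: [[-0.01, 0.985, -0.17], [-0.001, -0.17, -0.986], [-1.0, -0.009, 0.003]]
wrist_force: [0.1, -0.4, -0.2]
width: 0.272
```

Request:
move_arm --steps "0 0 0 0 0 0 -1; 0 0 0 0 0 0 -1; 0 0 0 0 0 0 -1; 0 0 0 0 0 0 -1; 0 0 0 0 0 0 -1"

```text
clock: 3.12
tool_pos: [0.5587, 0.156, 0.1626]
orientation: [[-0.007, 0.985, -0.17], [-0.002, -0.17, -0.985], [-1.0, -0.007, 0.003]]
wrist_force: [-1.0, -3.1, 7.2]
width: 0.003
```

Request:
move_arm --steps "0 0 0 0 0 0 -1; 0 0 0 0 0 0 -1; 0 0 0 0 0 0 -1" --force 50

```text
clock: 3.37
tool_pos: [0.5589, 0.1559, 0.163]
orientation: [[-0.006, 0.985, -0.17], [-0.002, -0.17, -0.985], [-1.0, -0.006, 0.003]]
wrist_force: [-0.5, -1.6, 4.7]
width: 0.002
```

```bash
python3 -c "
from h import *
go((.559,.159,.25),-.165)"
```

```text
t 3.37 tcp [0.5589 0.1559 0.163 ] yaw -0.1706 w 0.002 F [-0.53 -1.56  4.71] tq [-0.367  0.106 -0.014]
turn [-0.006  0.003  0.006] shift [-87.   -0.9  -2.8]
```

The fingers closed fully, so the bar isn't between the pads. I'll look.

Run:
```python
from h import *
s=cap('scene','scene2')['img'];t=cap('top','top2')['img']
a=cv2.resize(s[170:270,310:410],(500,500),interpolation=3)
cv2.imwrite('pics/crop4.png',a)
```

```text
(no output)
```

View pics/crop4.png

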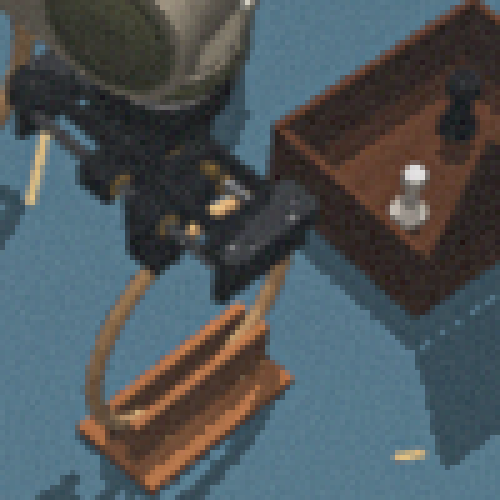

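Run:
```python
from h import *
c=load('scene2');s=bot.sense()
print(s['width'])
R=np.array(s['orientation']);p=s['tool_pos']
im=cv2.resize(c['img'][160:270,300:410],(770,770),interpolation=3)
print((proj(c,p)-[300,160])*7)
for k,col in ((0,(0,0,255)),(-.019,(0,255,0)),(-.064,(255,0,255))):
    q=(proj(c,p+R[:,0]*k)[0]-[300,160])*7; cv2.circle(im,tuple(int(v) for v in q),4,col,-1)
r=np.array([.164,.986,0])
for th in np.arange(-60,61,20):
    P=np.array([.5646,.1918,.104])+.085*(np.cos(np.radians(th))*np.array([0,0,1])+np.sin(np.radians(th))*r)
    q=(proj(c,P)[0]-[300,160])*7; cv2.circle(im,tuple(int(v) for v in q),3,(255,255,0),-1)
im=im[:590]
cv2.imwrite('pics/crop5.png',im)
```

```text
-0.001090847452973682
[[276.20222814 462.89851901]]
```

View pics/crop5.png

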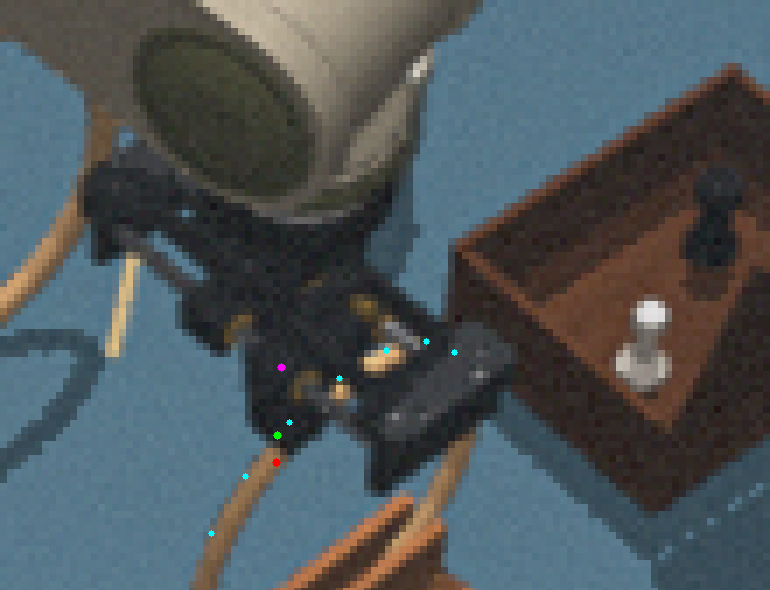

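Run:
```python
from h import *
s=bot.sense();print(s['width'],s['wrist_force'],s['ft_torque'])
c=load('scene2'); im=cv2.resize(c['img'][195:240,325:380],(770,630),interpolation=cv2.INTER_CUBIC)
im=np.clip(im.astype(float)*1.6+15,0,255).astype(np.uint8)[:600]
cv2.imwrite('pics/crop6.png',im)
```

```text
-0.001090847452973682 [-0.19197705 -2.0991741   5.62496128] [-0.36857194  0.09065243  0.03004663]
```

View pics/crop6.png

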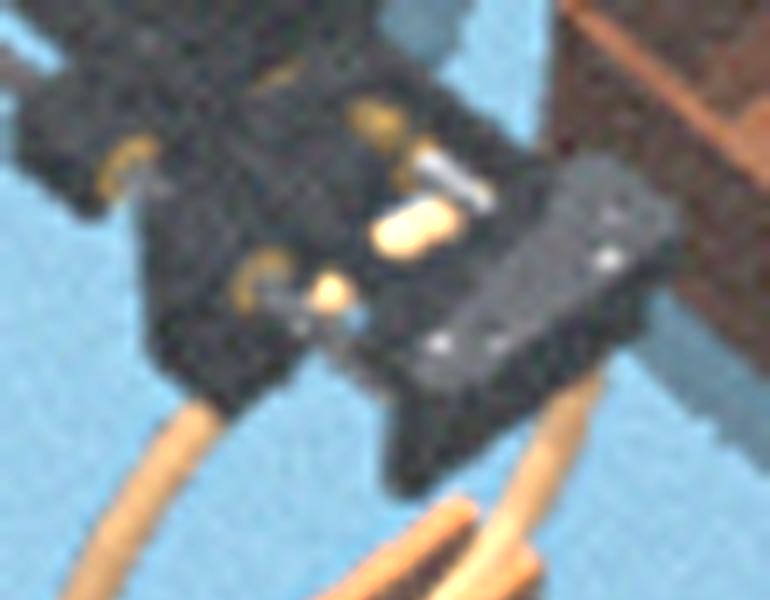

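Request:
move_arm --steps "0 0 0 0 0 0 1; 0 0 0 0 0 0 1; 0 0 0 0 0 0 1; 0 0 0 0 0 0 1; 0 0 0 0 0 0 1"

```text
clock: 3.88
tool_pos: [0.5587, 0.156, 0.1626]
orientation: [[-0.007, 0.985, -0.17], [-0.002, -0.17, -0.985], [-1.0, -0.006, 0.003]]
wrist_force: [-0.3, 0.2, 2.1]
width: 0.355
```

Request:
move_arm --steps "0 0 0 0 0 0 1; 0 0 0 0 0 0 1; 0 0 0 0 0 0 1; 0 0 0 0 0 0 1; 0 0 0 0 0 0 1"

```text
clock: 4.3
tool_pos: [0.5587, 0.1561, 0.1625]
orientation: [[-0.007, 0.985, -0.17], [-0.002, -0.17, -0.985], [-1.0, -0.007, 0.003]]
wrist_force: [-0.4, -0.1, 1.6]
width: 0.737
```

Run:
```python
from h import *
go((.559,.159,.166),-.165)
c=cap('scene','scene3'); im=cv2.resize(c['img'][185:245,315:395],(800,600),interpolation=cv2.INTER_CUBIC)
im=np.clip(im.astype(float)*1.5+15,0,255).astype(np.uint8)
s=bot.sense();R=np.array(s['orientation']);p=s['tool_pos']
for k,col in ((0,(0,0,255)),(-.019,(0,255,0))):
  for y in (-.044,0,.044):
    q=(proj(c,p+R[:,0]*k+R[:,1]*y)[0]-[315,185])*10; cv2.circle(im,tuple(int(v) for v in q),4,col,-1)
cv2.imwrite('pics/crop7.png',im)
```

```text
t 4.3 tcp [0.5587 0.1561 0.1625] yaw -0.1705 w 0.737 F [-0.44 -0.13  1.64] tq [-0.049  0.065 -0.016]
turn [-0.006  0.003  0.007] shift [-3.5 -0.2 -2.9]
```

View pics/crop7.png

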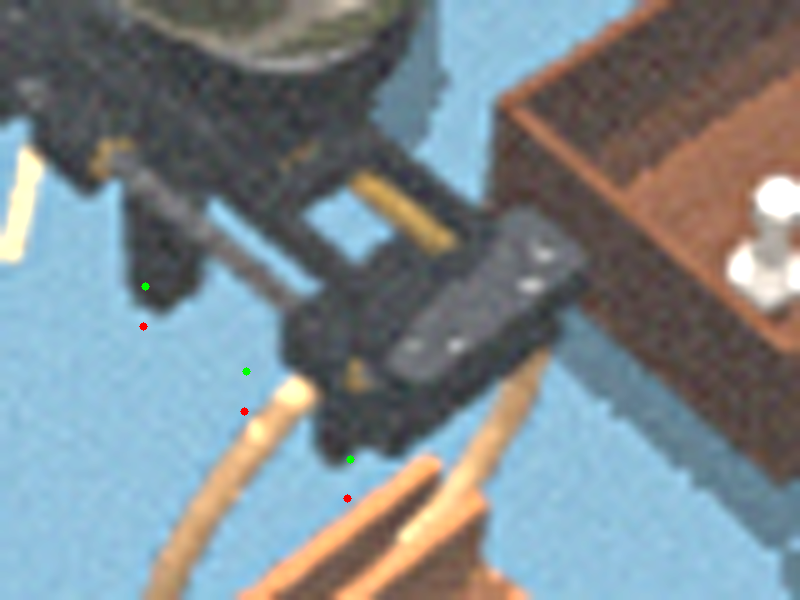

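Run:
```python
from h import *
r=np.array([.164,.986,0])
th=np.radians(np.arange(-180,180,15))
P=np.array([.5646,.1918,.104])+.085*(np.cos(th)[:,None]*np.array([0,0,1])+np.sin(th)[:,None]*r)
def ov(f,x0,y0,w,h,k):
    c=load(f);im=cv2.resize(c['img'][y0:y0+h,x0:x0+w],(w*k,h*k),interpolation=2)
    for q in (proj(c,P)-[x0,y0]+.5)*k: cv2.circle(im,tuple(int(v) for v in q),2,(255,255,0),-1)
    return im
a=ov('scene0',320,200,70,75,6);b=ov('top0',215,205,90,50,4);d=ov('scene3',320,200,70,75,6)
b=cv2.copyMakeBorder(b,0,a.shape[0]-b.shape[0],0,0,cv2.BORDER_CONSTANT)
cv2.imwrite('pics/ov.png',np.hstack([a,b])[:600,:800]);cv2.imwrite('pics/ov2.png',d)
```

```text
(no output)
```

View pics/ov.png

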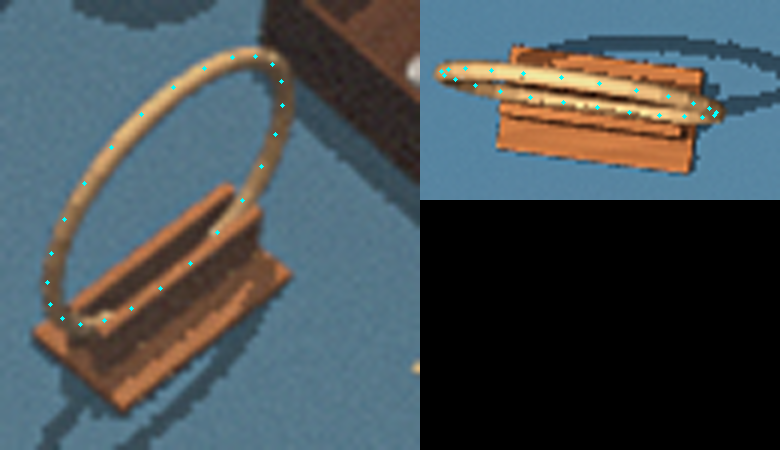

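View pics/ov2.png

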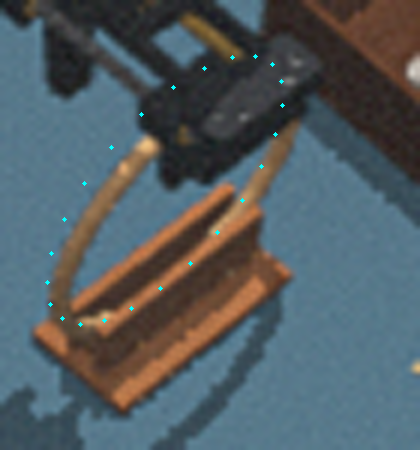

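Run:
```python
from h import *
def ov(f,p,R,x0,y0,w,h,k,g):
    c=load(f);im=cv2.resize(c['img'][y0:y0+h,x0:x0+w],(w*k,h*k),interpolation=2)
    im=np.clip(im.astype(float)*1.6+15,0,255).astype(np.uint8)
    for kx,col in((0,(0,0,255)),(-.019,(0,255,0)),(-.064,(255,0,255))):
      for y in g:
       for z in (-.009,.009):
        q=(proj(c,np.array(p)+R[:,0]*kx+R[:,1]*y+R[:,2]*z)[0]-[x0,y0]+.5)*k; cv2.circle(im,tuple(int(v) for v in q),2,col,-1)
    return im
R1=np.array([[0,.986,-.165],[0,-.165,-.986],[-1,0,0]])
R0=np.array([[0,.354,.935],[0,.935,-.354],[-1,0,0.]])
g=(-.0615,-.044,.044,.0615)
a=ov('scene1',(.5593,.1578,.2488),R1,300,150,66,90,6,g)
b=ov('scene0',(.1857,.4908,.2133),R0,280,50,66,90,6,g)
cv2.imwrite('pics/ov3.png',np.hstack([a,b]))
```

```text
(no output)
```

View pics/ov3.png

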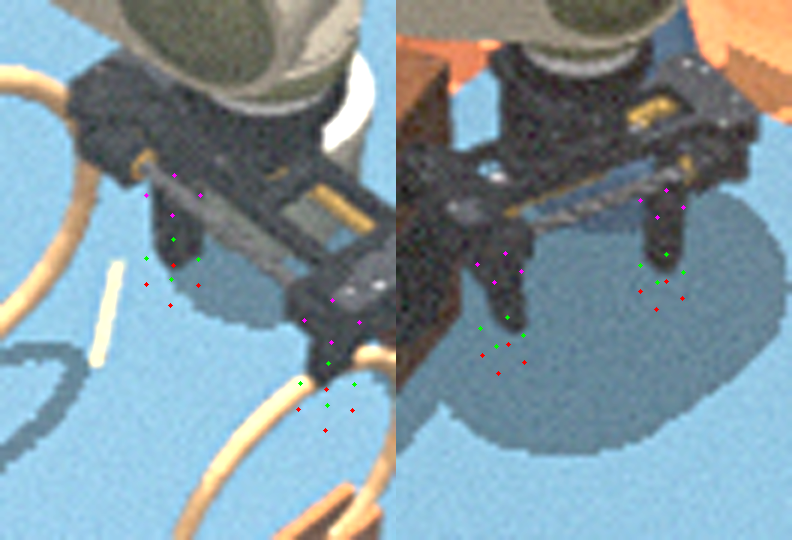

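When open, the real fingertips sit about 17–19 mm higher than the reported TCP, so the jaws closed just above the bar. I'll raise the gripper, look at it nearly shut, and check the hoop.

Request:
move_arm --steps "0 0 0 -30 0 0 -0.75; 0 0 0 -60 0 0 -0.75; 0 0 0 -80 0 0 -0.75; 0 0 0 -80 0 0 -0.75; 0 0 0 -80 0 0 -0.75"

```text
clock: 4.77
tool_pos: [0.5594, 0.1562, 0.243]
orientation: [[-0.006, 0.985, -0.17], [-0.002, -0.17, -0.985], [-1.0, -0.005, 0.003]]
wrist_force: [-0.1, 0.7, -1.1]
width: 0.451
```

Request:
move_arm --steps "0 0 0 0 0 0 -0.75; 0 0 0 0 0 0 -0.75; 0 0 0 0 0 0 -0.75; 0 0 0 0 0 0 -0.75; 0 0 0 0 0 0 -0.75"

```text
clock: 5.18
tool_pos: [0.5593, 0.1562, 0.2425]
orientation: [[-0.006, 0.985, -0.17], [-0.002, -0.17, -0.985], [-1.0, -0.006, 0.003]]
wrist_force: [-0.0, 0.4, -0.2]
width: 0.126
```

```bash
cat > ov4.py <<'E'
from h import *
import sys
f,out=sys.argv[1:3]
go((.559,.159,.166),-.165)
c=cap('scene',f);s=bot.sense();R=np.array(s['orientation']);p=s['tool_pos'];w=s['width']*.044
x0,y0,k=[int(v) for v in sys.argv[3:6]];W,H=800//k,600//k
im=cv2.resize(c['img'][y0:y0+H,x0:x0+W],None,fx=k,fy=k,interpolation=2)
im=np.clip(im.astype(float)*1.6+15,0,255).astype(np.uint8)
for kx,col in((0,(0,0,255)),(-.019,(0,255,0)),(-.064,(255,0,255))):
  for y in (-w-.0175,-w,w,w+.0175):
    q=(proj(c,p+R[:,0]*kx+R[:,1]*y)[0]-[x0,y0]+.5)*k; cv2.circle(im,tuple(int(v) for v in q),2,col,-1)
th=np.radians(np.arange(-180,180,15));r=np.array([.164,.986,0])
P=np.array([.5646,.1918,.104])+.085*(np.cos(th)[:,None]*np.array([0,0,1])+np.sin(th)[:,None]*r)
for q in (proj(c,P)-[x0,y0]+.5)*k: cv2.circle(im,tuple(int(v) for v in q),2,(255,255,0),-1)
cv2.imwrite('pics/'+out+'.png',im)
E
python3 ov4.py scene4 ov4 310 180 7
```

```text
t 5.18 tcp [0.5593 0.1562 0.2425] yaw -0.1705 w 0.126 F [-0.03  0.41 -0.22] tq [-0.041  0.115  0.008]
turn [-0.006  0.003  0.006] shift [76.5 -0.3 -2.9]
```

View pics/ov4.png

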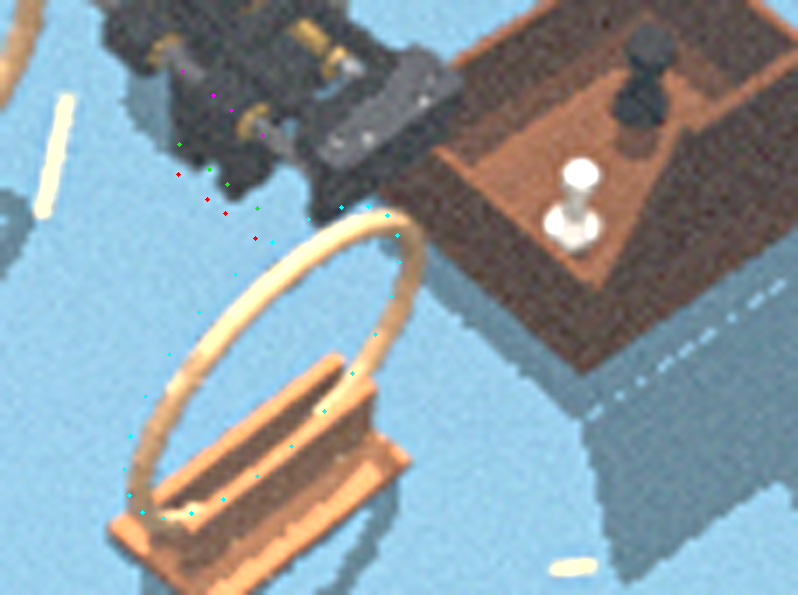

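The picture shows the tips at (195,165) and (232,195), near the green marks, so they are about 17 mm behind the reported TCP at any opening. The hoop still stands in its slot with its top leaning about 7 mm to +x. I'll regrasp with the tool tilted radially, about 25°, so the gripper's body later clears the collar.

```bash
cat >> h.py <<'E'
def pose(yaw,tilt):
    x=np.array([0,0,-1.]);y=np.array([np.cos(yaw),np.sin(yaw),0]);z=np.cross(x,y)
    X=x*np.cos(tilt)-z*np.sin(tilt); return np.c_[X,y,np.cross(X,y)]
def go2(p,yaw,tilt):
    from scipy.spatial.transform import Rotation as Ro
    s=bot.sense();R=np.array(s['orientation']);G=pose(yaw,tilt)
    print('t',round(s['clock'],2),'tcp',np.round(s['tool_pos'],4),'w',round(s['width'],3),'F',np.round(s['wrist_force'],2),'tq',np.round(s['ft_torque'],3))
    print('turn',np.round(Ro.from_matrix(R.T@G).as_rotvec(),3),'shift',np.round(R.T@(np.array(p)-s['tool_pos'])*1e3,1))
E
python3 -c "
from h import *
print(pose(-.165,.436)[:,0]);go2((.563,.1416,.215),-.165,.436)"
```

```text
[ 0.06936656  0.4165813  -0.90644818]
t 5.23 tcp [0.5594 0.1562 0.2427] w 0.121 F [ 0.85  0.06 -0.17] tq [-0.075  0.094 -0.034]
turn [-0.007  0.439  0.004] shift [27.7  6.2 13.7]
```

Request:
move_arm --steps "0 0.12 0 0 6 14 1; 0 0.24 0 0 6 14 1; 0 0.36 0 0 6 14 1; -0.007 0.439 0.004 0 6 14 1; -0.007 0.439 0.004 0 6 14 1"

```text
clock: 5.65
tool_pos: [0.5627, 0.1394, 0.2417]
orientation: [[0.069, 0.986, -0.152], [0.419, -0.167, -0.893], [-0.905, -0.002, -0.424]]
wrist_force: [0.0, -0.1, -0.3]
width: 0.485
```

Request:
move_arm --steps "0 0 0 0 0 0 1; 0 0 0 0 0 0 1; 0 0 0 0 0 0 1; 0 0 0 0 0 0 1; 0 0 0 0 0 0 1"

```text
clock: 6.07
tool_pos: [0.5627, 0.1401, 0.2418]
orientation: [[0.069, 0.986, -0.151], [0.418, -0.166, -0.893], [-0.906, -0.002, -0.424]]
wrist_force: [-0.7, 0.0, -0.1]
width: 0.862
```

```bash
python3 -c "
from h import *
go2((.567,.1666,.1565),-.165,.436)"
```

```text
t 6.07 tcp [0.5627 0.1401 0.2418] w 0.862 F [-0.65  0.   -0.12] tq [-0.257  0.123  0.028]
turn [-0.003 -0.002  0.001] shift [88.7  0.  11.8]
```

Request:
move_arm --steps "0 0 0 10 0 12 1; 0 0 0 35 0 12 1; 0 0 0 60 0 12 1; 0 0 0 80 0 12 1; 0 0 0 88 0 12 1"

```text
clock: 6.48
tool_pos: [0.5658, 0.1674, 0.1546]
orientation: [[0.065, 0.986, -0.152], [0.418, -0.165, -0.893], [-0.906, -0.006, -0.423]]
wrist_force: [0.9, -1.0, -0.5]
width: 1.0
```

Request:
move_arm --steps "0 0 0 0 0 0 0.4; 0 0 0 0 0 0 0.2; 0 0 0 0 0 0 0; 0 0 0 0 0 0 0" --force 15

```text
clock: 6.82
tool_pos: [0.5664, 0.1671, 0.1558]
orientation: [[0.067, 0.986, -0.151], [0.418, -0.165, -0.893], [-0.906, -0.004, -0.423]]
wrist_force: [-0.3, 0.2, 0.2]
width: 0.719
```

```bash
python3 ov4.py scene5 ov5 310 180 7;python3 -c "
from h import *
go2((.567,.1666,.1565),-.165,.436)"
```

```text
t 6.82 tcp [0.5664 0.1671 0.1558] yaw -0.1656 w 0.719 F [-0.26  0.16  0.2 ] tq [-0.223  0.132 -0.02 ]
turn [-0.001 -0.437  0.003] shift [-13.1  -6.    4. ]
t 6.87 tcp [0.5663 0.1671 0.1557] w 0.676 F [0.52 0.12 0.58] tq [-0.219  0.128 -0.024]
turn [-0.002 -0.001  0.003] shift [-0.9  0.8 -0. ]
```

View pics/ov5.png

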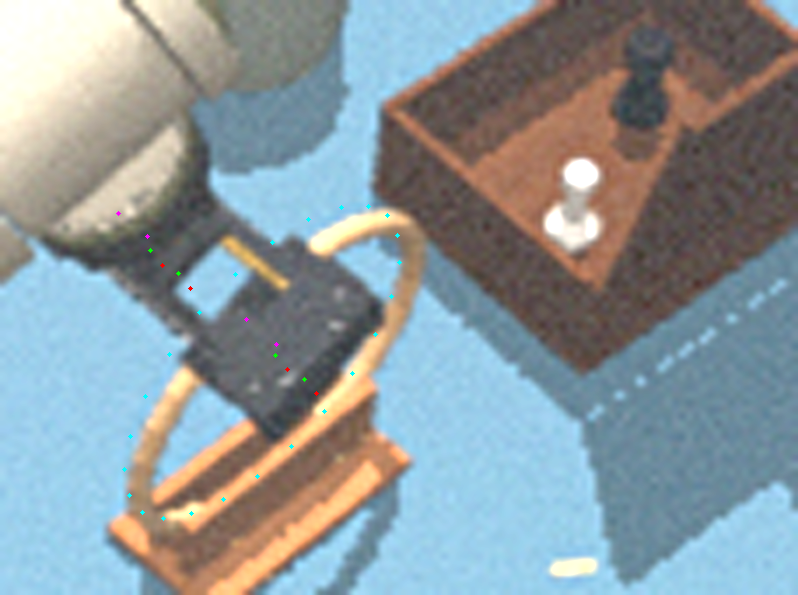

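The rim runs through between the jaws, from (190,375) to (315,240). Closing.

Request:
move_arm --steps "0 0 0 0 0 0 -0.4; 0 0 0 0 0 0 -0.5; 0 0 0 0 0 0 -0.6; 0 0 0 0 0 0 -0.8; 0 0 0 0 0 0 -1"

```text
clock: 7.28
tool_pos: [0.5663, 0.167, 0.1557]
orientation: [[0.066, 0.986, -0.151], [0.418, -0.165, -0.893], [-0.906, -0.004, -0.423]]
wrist_force: [0.3, -0.3, 0.1]
width: 0.301
```

Request:
move_arm --steps "0 0 0 0 0 0 -1; 0 0 0 0 0 0 -1; 0 0 0 0 0 0 -1; 0 0 0 0 0 0 -1; 0 0 0 0 0 0 -1"

```text
clock: 7.7
tool_pos: [0.5663, 0.167, 0.1557]
orientation: [[0.067, 0.986, -0.151], [0.418, -0.165, -0.893], [-0.906, -0.004, -0.423]]
wrist_force: [-0.1, -0.7, 0.7]
width: 0.117
```

Request:
move_arm --steps "0 0 0 0 0 0 -1; 0 0 0 0 0 0 -1; 0 0 0 0 0 0 -1" --force 50

```text
clock: 7.95
tool_pos: [0.5663, 0.167, 0.1557]
orientation: [[0.066, 0.986, -0.151], [0.418, -0.165, -0.893], [-0.906, -0.004, -0.423]]
wrist_force: [-1.0, -0.6, -0.6]
width: 0.103
```

Gripped at width 0.10. Lifting straight up.

Request:
move_arm --steps "0 0 0 -9 0 -4 -1; 0 0 0 -22 0 -10 -1; 0 0 0 -40 0 -19 -1; 0 0 0 -58 0 -27 -1; 0 0 0 -76 0 -35 -1"

```text
clock: 8.37
tool_pos: [0.5663, 0.1665, 0.2408]
orientation: [[0.066, 0.986, -0.151], [0.418, -0.165, -0.893], [-0.906, -0.004, -0.423]]
wrist_force: [0.8, 0.1, -1.0]
width: 0.106
```

Run:
```python
from h import *
c=cap('scene','scene6'); d=cap('top','top6')
go2((.567,.1666,.1565),-.165,.436)
a=cv2.resize(c['img'][150:270,290:410],(400,400),interpolation=2);b=cv2.resize(d['img'][150:270,200:320],(400,400),interpolation=2)
cv2.imwrite('pics/c6.png',np.hstack([a,b]))
```

```text
t 8.47 tcp [0.5676 0.1664 0.2427] w 0.107 F [-0.27  0.4  -1.72] tq [-0.46   0.112 -0.02 ]
turn [ 0.    -0.001 -0.002] shift [78.1 -0.8 36.5]
```

View pics/c6.png

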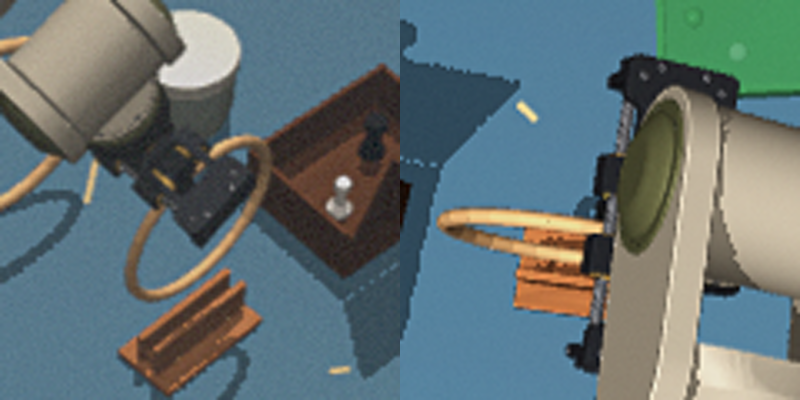

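```bash
cat >> h.py <<'E'
O=np.array([.5366,-.2162]);SA=.085
def tgt(lx,ly,z,yaw=SA,tilt=.436,L=.058):
    c=np.r_[O+[lx*np.cos(SA)-ly*np.sin(SA),lx*np.sin(SA)+ly*np.cos(SA)],z]
    return c-L*pose(yaw,tilt)[:,0]
E
python3 -c "
from h import *
go2(tgt(-.06,0,.19),.085,.436)
s=bot.sense();R=np.array(s['orientation']);print(np.round(R.T@np.array([-80,-100,0.]),1),tgt(-.06,0,.19))"
```

```text
t 8.47 tcp [0.5676 0.1664 0.2427] w 0.107 F [-0.27  0.4  -1.72] tq [-0.46   0.112 -0.02 ]
turn [-0.226 -0.001 -0.108] shift [-178.3  -19.4  381.5]
[-47.5 -62.4 101.2] [ 0.47889614 -0.24569982  0.24257399]
```

Request:
move_arm --steps "-0.04 0 -0.02 -8 -11 18 -1; -0.08 0 -0.04 -18 -23 38 -1; -0.12 0 -0.06 -28 -36 59 -1; -0.17 0 -0.08 -38 -49 80 -1; -0.226 0 -0.108 -47 -62 101 -1"

```text
clock: 8.88
tool_pos: [0.4867, 0.066, 0.2415]
orientation: [[-0.038, 0.996, 0.079], [0.422, 0.087, -0.902], [-0.906, -0.001, -0.424]]
wrist_force: [0.0, -0.9, -0.5]
width: 0.106
```

```bash
python3 -c "
from h import *
go2(tgt(-.06,0,.19),.085,.436)"
```

```text
t 8.88 tcp [0.4867 0.066  0.2415] w 0.106 F [ 0.03 -0.94 -0.46] tq [-0.448  0.011 -0.   ]
turn [ 0.002 -0.002  0.002] shift [-132.2  -35.   280.2]
```

Request:
move_arm --steps "0 0 0 -10 -3 20 -1; 0 0 0 -22 -6 47 -1; 0 0 0 -36 -10 76 -1; 0 0 0 -50 -14 106 -1; 0 0 0 -64 -18 136 -1"

```text
clock: 9.3
tool_pos: [0.4813, -0.0866, 0.241]
orientation: [[-0.039, 0.996, 0.078], [0.423, 0.087, -0.902], [-0.905, -0.002, -0.425]]
wrist_force: [-0.2, -0.3, -2.1]
width: 0.108
```

Request:
move_arm --steps "0 0 0 -14 -4 30 -1; 0 0 0 -28 -8 60 -1; 0 0 0 -42 -11 90 -1; 0 0 0 -54 -14 115 -1; 0 0 0 -62 -16 132 -1"

```text
clock: 9.72
tool_pos: [0.4775, -0.2357, 0.2397]
orientation: [[-0.039, 0.996, 0.076], [0.424, 0.086, -0.902], [-0.905, -0.003, -0.425]]
wrist_force: [0.1, 0.5, -1.9]
width: 0.108
```

Request:
move_arm --steps "0 0 0 0 0 0 -1; 0 0 0 0 0 0 -1"

```text
clock: 9.88
tool_pos: [0.4771, -0.236, 0.2383]
orientation: [[-0.04, 0.996, 0.074], [0.425, 0.084, -0.901], [-0.904, -0.005, -0.427]]
wrist_force: [0.9, 1.0, -1.4]
width: 0.105
```

```bash
cat > look.py <<'E'
from h import *
import sys
n=sys.argv[1]
c=cap('scene','s'+n); d=cap('top','t'+n)
go2(tgt(-.06,0,.19),.085,.436)
a=cv2.resize(c['img'][255:375,190:310],(480,480),interpolation=2);b=cv2.resize(d['img'][175:295,360:440],(320,480),interpolation=2)
cv2.imwrite('pics/l'+n+'.png',np.hstack([a,b]))
E
python3 look.py 7
```

```text
t 9.98 tcp [ 0.4775 -0.2346  0.2393] w 0.108 F [-1.25  1.39 -0.8 ] tq [-0.423  0.037 -0.012]
turn [-0.    -0.004  0.004] shift [-7.8  0.4  8.7]
```

View pics/l7.png

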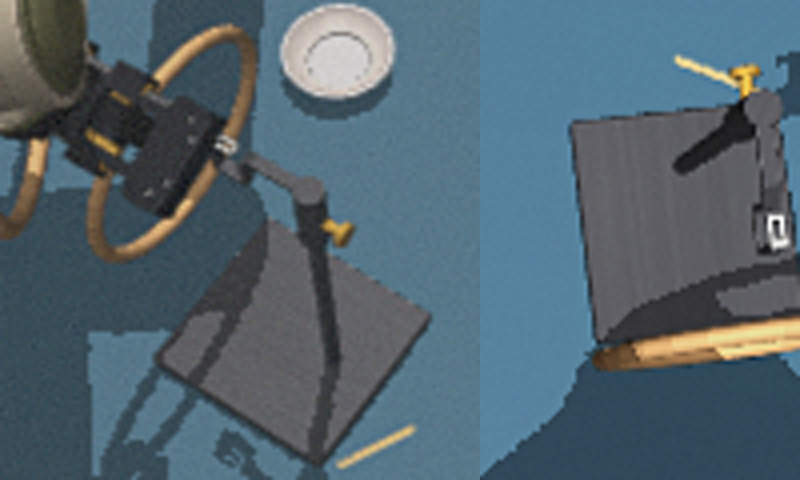

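```bash
cat > hoopfit.py <<'E'
from h import *
import sys
n=sys.argv[1]; cs,ct=load('s'+n),load('t'+n)
def mask(img,box):
    b,g,r=[img[...,i].astype(int) for i in range(3)]
    m=((r>b+25)&(g>b+15)&(g>0.66*r)).astype(np.uint8)
    k=np.zeros_like(m);x0,y0,x1,y1=box;k[y0:y1,x0:x1]=m[y0:y1,x0:x1];return k
def big(m):
    return m
ms=big(mask(cs['img'],(195,250,262,330))); mt=big(mask(ct['img'],(385,235,480,285)))
a=cv2.resize(ms[240:330,190:280]*255,(450,450),interpolation=0);b=cv2.resize(mt[225:285,380:450]*255,(350,300),interpolation=0)
cv2.imwrite('pics/hm.png',np.hstack([a,cv2.copyMakeBorder(b,0,150,0,0,cv2.BORDER_CONSTANT)]))
E
python3 hoopfit.py 7
```

```text
(no output)
```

View pics/hm.png

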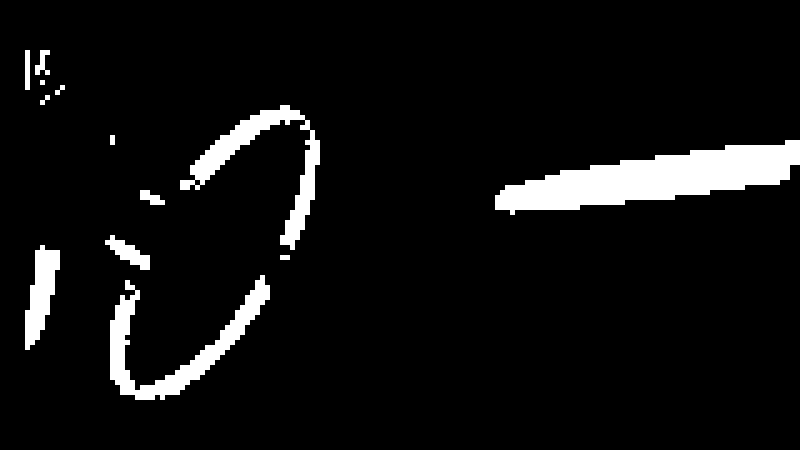

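View pics/t7.png

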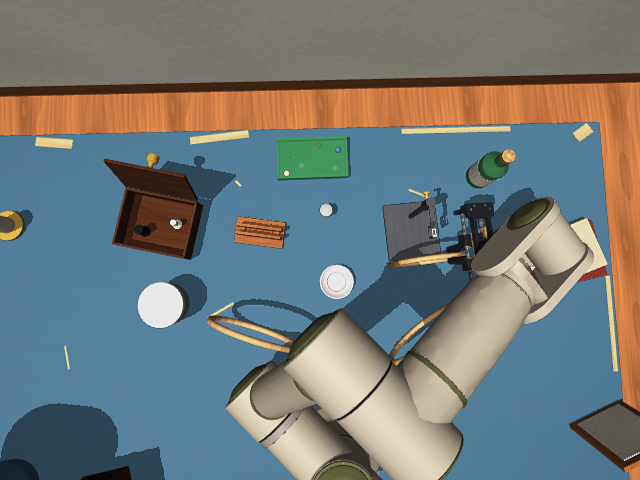

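```bash
cat >> hoopfit.py <<'E'
ms[:,:210]=0; ms[288:297,:222]=0; ms[:280,:225]=0
dm=cv2.distanceTransform(ms,cv2.DIST_L2,5);ys,xs=np.nonzero(mt);P=[]
u0=xs.min()
for u in range(u0+6,444,3):
    col=ys[xs==u]
    if len(col)<5: continue
    for v,zz in((col.min()+1.7,np.arange(.2,.30,.0005)),(col.max()-1.7,np.arange(.08,.18,.0005))):
        X=np.array([onz(ct,(u,v),z) for z in zz]);q=proj(cs,X)
        d=cv2.remap(dm,q[:,0].astype(np.float32),q[:,1].astype(np.float32),cv2.INTER_LINEAR).ravel()
        if d.max()>.8: w=d*(d>.5*d.max());P.append((X*w[:,None]).sum(0)/w.sum())
P=np.array(P);print(np.round(P,3).tolist())
m=P.mean(0);nrm=np.linalg.svd(P-m)[2][2];nrm*=np.sign(nrm[0]);print('normal',nrm,'yaw',np.arctan2(nrm[1],nrm[0]),'lean',nrm[2],'res mm',np.abs((P-m)@nrm).max()*1e3)
yy,xx=np.nonzero(ms);Q=[]
e1=np.cross([0,0,1],nrm);e1/=np.linalg.norm(e1);e2=np.cross(nrm,e1)
for p in zip(xx,yy):
    o,d=ray(cs,p);X=o+d*((m-o)@nrm)/(d@nrm);Q.append([(X-m)@e1,(X-m)@e2])
Q=np.array(Q);sol=np.linalg.lstsq(np.c_[2*Q,np.ones(len(Q))],(Q**2).sum(1),rcond=None)[0]
r=np.sqrt(sol[2]+sol[0]**2+sol[1]**2);C=m+sol[0]*e1+sol[1]*e2;print('centre',C,'r',r)
s=bot.sense();R=np.array(s['orientation']);print('centre in tool mm',R.T@(C-s['tool_pos'])*1e3)
d=C[:2]-O;print('local',d[0]*np.cos(SA)+d[1]*np.sin(SA),-d[0]*np.sin(SA)+d[1]*np.cos(SA))
E
python3 hoopfit.py 7
```

```text
[[0.466, -0.134, 0.221], [0.465, -0.148, 0.131], [0.465, -0.139, 0.228], [0.465, -0.155, 0.128], [0.467, -0.144, 0.237], [0.469, -0.15, 0.242], [0.469, -0.156, 0.247], [0.468, -0.182, 0.1], [0.47, -0.161, 0.253], [0.467, -0.19, 0.1], [0.47, -0.167, 0.255], [0.467, -0.198, 0.098], [0.472, -0.173, 0.259], [0.469, -0.205, 0.1], [0.472, -0.179, 0.262], [0.469, -0.213, 0.098], [0.473, -0.185, 0.265], [0.469, -0.22, 0.097], [0.473, -0.191, 0.265], [0.471, -0.227, 0.1], [0.475, -0.197, 0.27], [0.471, -0.234, 0.102], [0.475, -0.203, 0.269], [0.471, -0.242, 0.101], [0.475, -0.21, 0.269], [0.473, -0.248, 0.107], [0.476, -0.215, 0.274], [0.473, -0.255, 0.109], [0.476, -0.222, 0.27], [0.475, -0.261, 0.114], [0.474, -0.267, 0.119]]
normal [ 0.9948769   0.09414621 -0.03683008] yaw 0.09435004330467218 lean -0.03683008487491234 res mm 1.5857439373869735
centre [ 0.4723097  -0.21204488  0.18429109] r 0.08601967381534818
centre in tool mm [59.50471237 -3.02412271  2.68499153]
local -0.06370542748405002 0.009598213905313529
```

The held hoop fits well: residual 1.6 mm, radius 86 mm, yaw 0.094, lean 0.037. Its centre is at stand-local (−64, +10) mm and 0.184 m up. Next I centre it sideways, then move in over the throat.

Request:
move_arm --steps "0 0 0 -2 0 4 -1; 0 0 0 -4 5 9 -1; 0 0 0 -4 14 9 -1; 0 0 0 -4 23 9 -1; 0 0 0 -4 30 9 -1"

```text
clock: 10.4
tool_pos: [0.5092, -0.241, 0.239]
orientation: [[-0.04, 0.996, 0.078], [0.424, 0.087, -0.901], [-0.905, -0.003, -0.426]]
wrist_force: [-0.0, 0.8, -0.9]
width: 0.107
```

Request:
move_arm --steps "0 0 0 0 8 0 -1; 0 0 0 0 16 0 -1; 0 0 0 0 24 0 -1; 0 0 0 0 30 0 -1; 0 0 0 0 30 0 -1"

```text
clock: 10.82
tool_pos: [0.54, -0.238, 0.2385]
orientation: [[-0.041, 0.996, 0.078], [0.425, 0.088, -0.901], [-0.904, -0.003, -0.427]]
wrist_force: [-0.6, 0.0, -1.0]
width: 0.108
```

```bash
python3 look.py 8
python3 - <<'E'
from h import *
s=bot.sense();R=np.array(s['orientation']);C=s['tool_pos']+R@np.array([.0595,-.003,.0027]);d=C[:2]-O
print('C local',d[0]*np.cos(SA)+d[1]*np.sin(SA),-d[0]*np.sin(SA)+d[1]*np.cos(SA),C[2])
E
```

```text
t 10.92 tcp [ 0.5391 -0.2383  0.2387] w 0.109 F [-0.07 -0.21 -2.12] tq [-0.4    0.009 -0.008]
turn [ 0.001 -0.005  0.004] shift [ -4.2 -60.7   0.3]
C local -0.0026094254080084177 0.0006880664164594665 0.1837476272287631
```

View pics/l8.png

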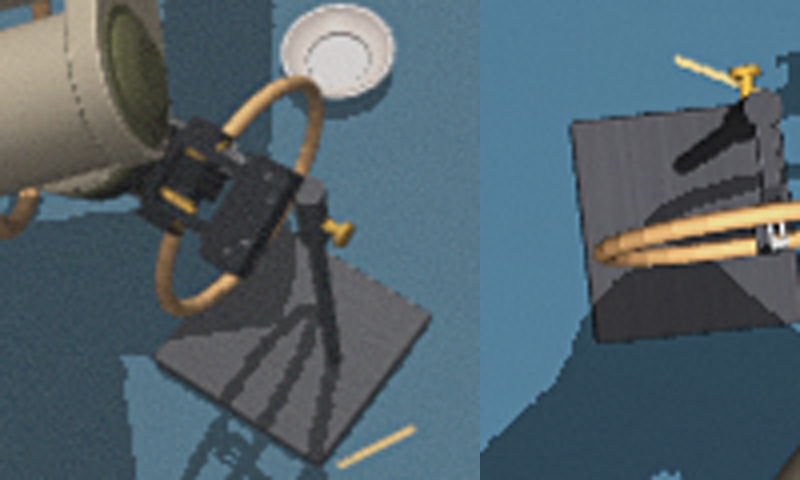

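```bash
python3 - <<'E'
from h import *
ct=load('t8');t0=load('top0')
b,g,r=[ct['img'][...,i].astype(int) for i in range(3)]
m=((r>b+25)&(g>b+15)&(g>0.66*r))
def l(P): d=P[:2]-O; return np.round(1e3*np.array([d[0]*np.cos(SA)+d[1]*np.sin(SA),-d[0]*np.sin(SA)+d[1]*np.cos(SA)]),1)
for u in (426,430,434,437):
    col=[v for v in range(215,245) if m[v,u]]; print(u,col, l(onz(ct,(u,col[0]+2.2),.269)))
# tongue in top0
im=t0['img'];print(im[224:246,428:442].min(2))
for v in (228.5,232.5,236.8): print(v,l(onz(t0,(434,v),.247)))
E
python3 - <<'E'
import cv2
im=cv2.imread('pics/t8.png')[205:255,400:466];cv2.imwrite('pics/z8.png',cv2.resize(im,None,fx=12,fy=12,interpolation=2))
E
```

```text
426 [227, 228, 229, 230, 231, 234, 235, 236, 237, 238] [-0.9 21.1]
430 [226, 227, 228, 229, 230] [ 0.3 12.3]
434 [225, 226, 227, 228, 229, 230, 233, 234] [1.5 3.5]
437 [225, 226, 227, 228, 229, 233, 234, 235, 236] [ 0.8 -2.9]
[[100 101  47  72  73  70  71  89 100  42  88  90  58  49]
 [ 94  94  52  74  74  69  73  91 102  38  88  89  93  49]
 [ 53  29  37  70  67  73  74  96 101  52  86  88  91  49]
 [ 40  42  53  66  53  75  77  90 103  61  81  88  91  57]
 [ 68  81  80  90 144 125 124 137  97  71  44  87  89  88]
 [ 65 100  98  62 254 242 240 255 103 103  47  87  87  89]
 [ 52  97  96  60 255  69  54 254  83  85  45  87  88  88]
 [ 63 101  97  88 250  94  83 251 104  95  31  87  90  87]
 [ 50 103  97  89 237 125  85 245 123  99  34  89  88  86]
 [ 74 105  97  89 180 148  85 209 144 100  45  85  87  89]
 [ 78 114  98  92 165 195 115 143 185 111  49  86  88  90]
 [ 98  87 101  86 135 220 231 235 243 140  60  85  88  87]
 [ 97  71  95  29  88 218 210 204 162 112  76  87  88  86]
 [101  53  28  23  47 118  65  75  86  93 107  82  88  87]
 [ 99  66  46  44  52  59  62  95  93  98  92  43  88  87]
 [ 99  96 101  98 100  97  98 100  95  96 101  31  87  90]
 [ 98  95  98  97  96  96  96 100  95  96 105  35  88  88]
 [101  96  97  95  97  93  94  98  95  95 109  46  88  88]
 [100  96  97  95  99  94  96 100  93  97 102  51  88  86]
 [100  96  99  94  98  97  97  95  96  94 100  64  87  89]
 [ 99  97  97  96  97  96  94  98  97  99  99  80  89  87]
 [ 98  96  98  95  99  98  94  98  97  94  97  82  81  87]]
228.5 [ 0.5 -1.6]
232.5 [-8.2 -0.5]
236.8 [-17.5   0.8]
```

View pics/z8.png

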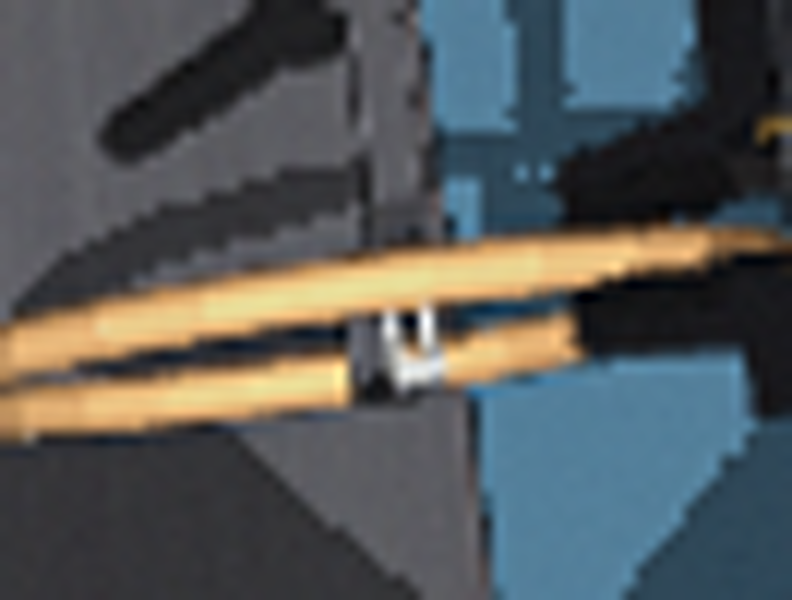

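The top view shows the hook threaded through the hoop, with the bar at about +3 mm relative to the throat middle (tongue end at local 1.6, bar at 1.0). I'll correct by −3 mm and start down.

Request:
move_arm --steps "0 0 0 0 -3 0 -1; 0 0 0 2 -3 1 -1; 0 0 0 4 -3 2 -1; 0 0 0 6 -3 3 -1; 0 0 0 7 -3 3.3 -1"

```text
clock: 11.33
tool_pos: [0.5359, -0.2386, 0.2305]
orientation: [[-0.041, 0.996, 0.077], [0.425, 0.087, -0.901], [-0.904, -0.004, -0.427]]
wrist_force: [-0.3, 0.7, -2.0]
width: 0.106
```

```bash
cat > st.py <<'E'
from h import *
s=bot.sense();R=np.array(s['orientation']);C=s['tool_pos']+R@np.array([.0595,-.003,.0027]);d=C[:2]-O
print('t',round(s['clock'],2),'tcp',np.round(s['tool_pos'],4),'C local',np.round([d[0]*np.cos(SA)+d[1]*np.sin(SA),-d[0]*np.sin(SA)+d[1]*np.cos(SA),C[2]],4),'barbottom',round(C[2]+.0795,4),'F',np.round(s['wrist_force'],2),'tq',np.round(s['ft_torque'],3),'down',np.round(R.T@[0,0,-1],3))
E
python3 st.py
```

```text
t 11.33 tcp [ 0.5359 -0.2386  0.2305] C local [-0.0059  0.0007  0.1756] barbottom 0.2551 F [-0.27  0.74 -1.97] tq [-0.441  0.056  0.02 ] down [0.904 0.004 0.427]
```

Continuing down in small steps, reading the force.

Request:
move_arm --steps "0 0 0 1 0 0.5 -1; 0 0 0 2 0 1 -1; 0 0 0 3 0 1.4 -1; 0 0 0 3.6 0 1.7 -1; 0 0 0 3.6 0 1.7 -1"

```text
clock: 11.75
tool_pos: [0.5359, -0.2386, 0.2264]
orientation: [[-0.041, 0.996, 0.077], [0.425, 0.087, -0.901], [-0.904, -0.004, -0.427]]
wrist_force: [0.2, -0.6, -1.6]
width: 0.109
```

Request:
move_arm --steps "0 0 0 1 0 0.5 -1; 0 0 0 1.8 0 0.9 -1; 0 0 0 2.7 0 1.3 -1; 0 0 0 2.7 0 1.3 -1"

```text
clock: 12.08
tool_pos: [0.5358, -0.2385, 0.2232]
orientation: [[-0.041, 0.996, 0.077], [0.425, 0.087, -0.901], [-0.904, -0.004, -0.427]]
wrist_force: [-0.3, 1.1, -0.6]
width: 0.112
```

```bash
python3 st.py
```

```text
t 12.08 tcp [ 0.5358 -0.2385  0.2232] C local [-0.006   0.0008  0.1683] barbottom 0.2478 F [-0.26  1.07 -0.64] tq [-0.469 -0.008  0.011] down [0.904 0.004 0.427]
```

Request:
move_arm --steps "0 0 0 1 0 0.5 -1; 0 0 0 1.8 0 0.9 -1; 0 0 0 1.8 0 0.9 -1"

```text
clock: 12.33
tool_pos: [0.5359, -0.2386, 0.2214]
orientation: [[-0.041, 0.996, 0.077], [0.425, 0.087, -0.901], [-0.904, -0.004, -0.427]]
wrist_force: [0.7, -0.5, 1.5]
width: 0.105
```

Request:
move_arm --steps "0 0 0 1 0 0.5 -1; 0 0 0 1.8 0 0.9 -1; 0 0 0 1.8 0 0.9 -1"

```text
clock: 12.58
tool_pos: [0.5359, -0.2386, 0.2193]
orientation: [[-0.041, 0.996, 0.077], [0.425, 0.087, -0.901], [-0.904, -0.004, -0.427]]
wrist_force: [0.3, 0.4, 2.0]
width: 0.108
```

Request:
move_arm --steps "0 0 0 1 0 0.5 -1; 0 0 0 1.8 0 0.9 -1; 0 0 0 1.8 0 0.9 -1"

```text
clock: 12.83
tool_pos: [0.536, -0.2386, 0.2173]
orientation: [[-0.041, 0.996, 0.077], [0.425, 0.087, -0.901], [-0.904, -0.004, -0.427]]
wrist_force: [-0.5, -0.1, 3.7]
width: 0.106
```

```bash
python3 st.py;python3 look.py 9; python3 -c "
import cv2
im=cv2.imread('pics/t9.png')[205:255,400:466];cv2.imwrite('pics/z9.png',cv2.resize(im,None,fx=12,fy=12,interpolation=2))"
```

```text
t 12.83 tcp [ 0.536  -0.2386  0.2173] C local [-0.0058  0.0007  0.1623] barbottom 0.2418 F [-0.45 -0.06  3.7 ] tq [-0.007  0.059 -0.017] down [0.904 0.004 0.427]
t 12.93 tcp [ 0.536  -0.2386  0.2174] w 0.112 F [0.43 0.27 2.02] tq [0.006 0.02  0.009]
turn [ 0.001 -0.005  0.004] shift [-23.5 -57.6  -8.8]
```

View pics/z9.png

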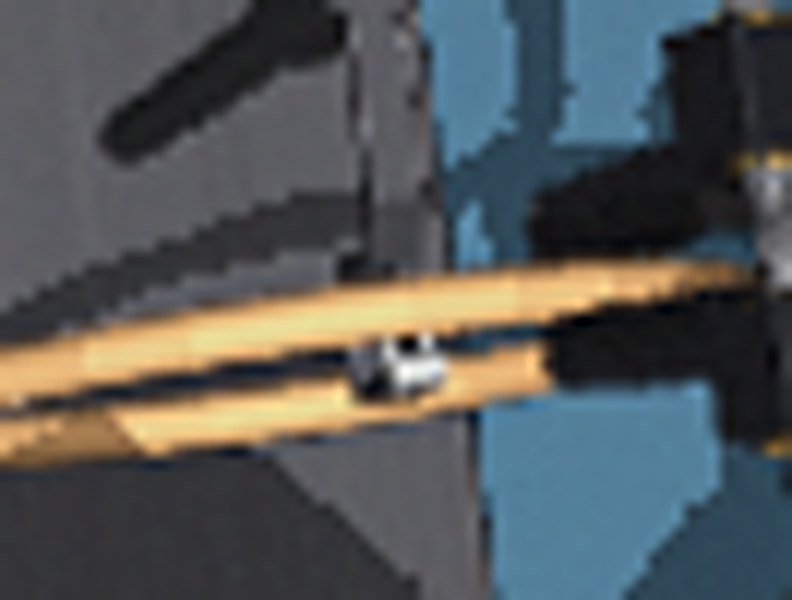

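The tongue is yielding at about 4–5 N. First touch came with the bar bottom at about 0.248 m, so the seat is at about 0.2185 m. Continuing down.

Request:
move_arm --steps "0 0 0 1 0 0.5 -1; 0 0 0 2 0 1 -1; 0 0 0 2.7 0 1.3 -1; 0 0 0 2.7 0 1.3 -1"

```text
clock: 13.27
tool_pos: [0.5361, -0.2386, 0.2143]
orientation: [[-0.04, 0.996, 0.077], [0.425, 0.087, -0.901], [-0.904, -0.003, -0.427]]
wrist_force: [1.3, 0.2, 3.1]
width: 0.107
```

Request:
move_arm --steps "0 0 0 1 0 0.5 -1; 0 0 0 2 0 1 -1; 0 0 0 2.7 0 1.3 -1; 0 0 0 2.7 0 1.3 -1"

```text
clock: 13.6
tool_pos: [0.5362, -0.2386, 0.211]
orientation: [[-0.04, 0.996, 0.077], [0.425, 0.087, -0.901], [-0.904, -0.003, -0.427]]
wrist_force: [3.2, 0.0, 2.5]
width: 0.109
```

```bash
python3 st.py
```

```text
t 13.6 tcp [ 0.5362 -0.2386  0.211 ] C local [-0.0056  0.0006  0.1561] barbottom 0.2356 F [3.21 0.01 2.49] tq [-0.057 -0.301 -0.272] down [0.904 0.003 0.427]
```

Request:
move_arm --steps "0 0 0 1 0 0.5 -1; 0 0 0 1.8 0 0.9 -1; 0 0 0 1.8 0 0.9 -1"

```text
clock: 13.85
tool_pos: [0.5362, -0.2387, 0.2086]
orientation: [[-0.04, 0.996, 0.077], [0.425, 0.087, -0.901], [-0.904, -0.003, -0.427]]
wrist_force: [3.3, -0.3, 1.6]
width: 0.107
```

Request:
move_arm --steps "0 0 0 1 0 0.5 -1; 0 0 0 1.8 0 0.9 -1; 0 0 0 1.8 0 0.9 -1"

```text
clock: 14.1
tool_pos: [0.5362, -0.2387, 0.2063]
orientation: [[-0.04, 0.996, 0.077], [0.426, 0.087, -0.901], [-0.904, -0.004, -0.427]]
wrist_force: [3.6, 0.1, 1.6]
width: 0.105
```

```bash
python3 st.py;python3 look.py 10; python3 -c "
import cv2
im=cv2.imread('pics/t10.png')[205:255,400:466];cv2.imwrite('pics/z10.png',cv2.resize(im,None,fx=12,fy=12,interpolation=2))"
```

```text
t 14.1 tcp [ 0.5362 -0.2387  0.2063] C local [-0.0055  0.0006  0.1514] barbottom 0.2309 F [3.57 0.07 1.61] tq [-0.097 -0.323 -0.29 ] down [0.904 0.004 0.427]
t 14.2 tcp [ 0.5362 -0.2387  0.2065] w 0.107 F [ 2.8  -0.27  1.7 ] tq [-0.155 -0.34  -0.308]
turn [ 0.    -0.006  0.004] shift [-33.3 -57.8 -13.6]
```

View pics/z10.png

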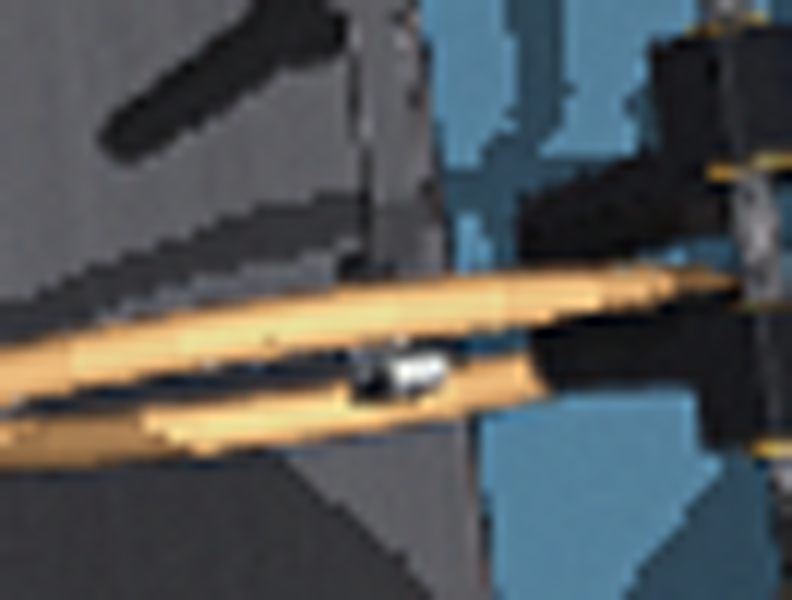

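Request:
move_arm --steps "0 0 0 1 0 0.5 -1; 0 0 0 1.8 0 0.9 -1; 0 0 0 1.8 0 0.9 -1"

```text
clock: 14.45
tool_pos: [0.5362, -0.2388, 0.2041]
orientation: [[-0.04, 0.996, 0.077], [0.426, 0.087, -0.901], [-0.904, -0.004, -0.427]]
wrist_force: [2.7, 0.1, -0.1]
width: 0.108
```

Request:
move_arm --steps "0 0 0 1 0 0.5 -1; 0 0 0 1.8 0 0.9 -1; 0 0 0 1.8 0 0.9 -1"

```text
clock: 14.7
tool_pos: [0.5362, -0.2388, 0.2016]
orientation: [[-0.041, 0.996, 0.077], [0.426, 0.087, -0.901], [-0.904, -0.004, -0.428]]
wrist_force: [3.2, -0.2, -0.8]
width: 0.108
```

```bash
python3 st.py
```

```text
t 14.7 tcp [ 0.5362 -0.2388  0.2016] C local [-0.0056  0.0005  0.1467] barbottom 0.2262 F [ 3.25 -0.24 -0.77] tq [-0.321 -0.514 -0.423] down [0.904 0.004 0.428]
```

Request:
move_arm --steps "0 0 0 1 0 0.5 -1; 0 0 0 1.8 0 0.9 -1; 0 0 0 1.8 0 0.9 -1"

```text
clock: 14.95
tool_pos: [0.5357, -0.2389, 0.199]
orientation: [[-0.042, 0.996, 0.076], [0.426, 0.087, -0.901], [-0.904, -0.006, -0.428]]
wrist_force: [-0.1, -0.3, -1.4]
width: 0.108
```

```bash
python3 st.py;python3 look.py 11; python3 -c "
import cv2,numpy as np
im=cv2.imread('pics/t11.png')[205:255,410:450];s=cv2.imread('pics/s11.png')[270:330,220:268]
a=cv2.resize(im,(480,600),interpolation=2);b=cv2.resize(s,(320,400),interpolation=2);b=cv2.copyMakeBorder(b,0,200,0,0,0);cv2.imwrite('pics/z11.png',np.hstack([a,b]))"
```

```text
t 14.95 tcp [ 0.5357 -0.2389  0.199 ] C local [-0.0062  0.0005  0.1441] barbottom 0.2236 F [-0.12 -0.27 -1.42] tq [-0.384  0.015  0.008] down [0.904 0.006 0.428]
t 15.05 tcp [ 0.5357 -0.2389  0.1993] w 0.11 F [-0.02  0.81 -1.37] tq [-0.382  0.125 -0.044]
turn [-0.    -0.006  0.006] shift [-39.6 -57.4 -16.7]
```

View pics/z11.png

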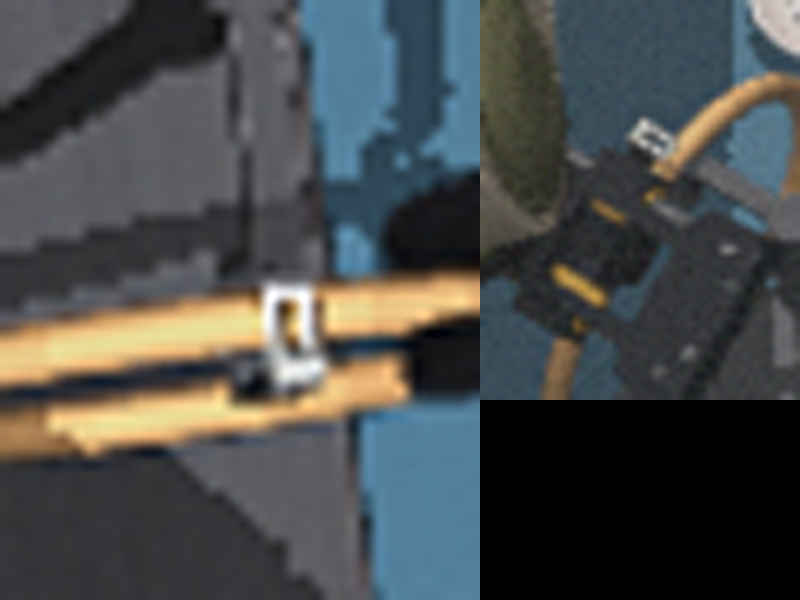

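The tongue has snapped back up: its white loop now lies over the bar at (293,330), and the forces are at baseline. Lowering gently to the seat.

Request:
move_arm --steps "0 0 0 0.9 0 0.4 -1; 0 0 0 1.8 0 0.9 -1; 0 0 0 1.8 0 0.9 -1; 0 0 0 1.8 0 0.9 -1"

```text
clock: 15.38
tool_pos: [0.5356, -0.2389, 0.1973]
orientation: [[-0.042, 0.996, 0.076], [0.426, 0.087, -0.901], [-0.904, -0.006, -0.428]]
wrist_force: [-0.4, -0.0, -1.8]
width: 0.11
```

Request:
move_arm --steps "0 0 0 0.9 0 0.4 -1; 0 0 0 0.9 0 0.4 -1; 0 0 0 0.9 0 0.4 -1"

```text
clock: 15.63
tool_pos: [0.5356, -0.2389, 0.1962]
orientation: [[-0.042, 0.996, 0.076], [0.426, 0.087, -0.9], [-0.904, -0.006, -0.428]]
wrist_force: [-0.4, 1.0, -1.1]
width: 0.11
```

Request:
move_arm --steps "0 0 0 0.9 0 0.4 -1; 0 0 0 0.9 0 0.4 -1; 0 0 0 0.9 0 0.4 -1"

```text
clock: 15.88
tool_pos: [0.5355, -0.2389, 0.1951]
orientation: [[-0.043, 0.996, 0.076], [0.426, 0.087, -0.9], [-0.904, -0.006, -0.428]]
wrist_force: [-0.3, -0.9, -2.0]
width: 0.108
```

```bash
python3 st.py
```

```text
t 15.88 tcp [ 0.5355 -0.2389  0.1951] C local [-0.0064  0.0005  0.1402] barbottom 0.2197 F [-0.33 -0.92 -2.04] tq [-0.429  0.017  0.025] down [0.904 0.006 0.428]
```

Request:
move_arm --steps "0 0 0 0.9 0 0.4 -1; 0 0 0 0.9 0 0.4 -1; 0 0 0 0.9 0 0.4 -1"

```text
clock: 16.13
tool_pos: [0.5355, -0.2388, 0.1941]
orientation: [[-0.043, 0.996, 0.076], [0.426, 0.087, -0.9], [-0.904, -0.006, -0.428]]
wrist_force: [-0.3, -0.7, -1.3]
width: 0.111
```

Request:
move_arm --steps "0 0 0 0.9 0 0.4 -1; 0 0 0 0.9 0 0.4 -1; 0 0 0 0.9 0 0.4 -1"

```text
clock: 16.38
tool_pos: [0.5356, -0.2388, 0.1933]
orientation: [[-0.042, 0.996, 0.076], [0.426, 0.087, -0.9], [-0.904, -0.006, -0.428]]
wrist_force: [-0.7, 0.2, 0.2]
width: 0.106
```

```bash
python3 st.py
```

```text
t 16.38 tcp [ 0.5356 -0.2388  0.1933] C local [-0.0063  0.0006  0.1384] barbottom 0.2179 F [-0.69  0.18  0.18] tq [-0.195  0.04   0.025] down [0.904 0.006 0.428]
```

Request:
move_arm --steps "0 0 0 0.7 0 0.3 -1; 0 0 0 0.7 0 0.3 -1; 0 0 0 0.7 0 0.3 -1; 0 0 0 0.7 0 0.3 -1"

```text
clock: 16.72
tool_pos: [0.5356, -0.2388, 0.1927]
orientation: [[-0.042, 0.996, 0.076], [0.426, 0.087, -0.9], [-0.904, -0.005, -0.428]]
wrist_force: [-0.1, 0.4, 1.1]
width: 0.108
```

```bash
python3 st.py
```

```text
t 16.72 tcp [ 0.5356 -0.2388  0.1927] C local [-0.0063  0.0006  0.1378] barbottom 0.2173 F [-0.12  0.4   1.14] tq [-0.075  0.046 -0.048] down [0.904 0.005 0.428]
```

Seat contact is about 2.5 N with the hoop still held. I'll ease the grip, open part way, and wait for it to settle.

Request:
move_arm --steps "0 0 0 0 0 0 -1; 0 0 0 0 0 0 -1; 0 0 0 0 0 0 -1" --force 6

```text
clock: 16.97
tool_pos: [0.5356, -0.2388, 0.1926]
orientation: [[-0.042, 0.996, 0.076], [0.426, 0.087, -0.9], [-0.904, -0.005, -0.428]]
wrist_force: [0.6, -0.4, 0.6]
width: 0.124
```

Request:
move_arm --steps "0 0 0 0 0 0 -0.75; 0 0 0 0 0 0 -0.65; 0 0 0 0 0 0 -0.5; 0 0 0 0 0 0 -0.3; 0 0 0 0 0 0 -0.1"

```text
clock: 17.38
tool_pos: [0.5356, -0.2388, 0.1926]
orientation: [[-0.042, 0.996, 0.076], [0.426, 0.087, -0.9], [-0.904, -0.006, -0.428]]
wrist_force: [-0.3, -0.5, -0.1]
width: 0.379
```

Request:
move_arm --steps "0 0 0 0 0 0 -0.1; 0 0 0 0 0 0 -0.1; 0 0 0 0 0 0 -0.1; 0 0 0 0 0 0 -0.1; 0 0 0 0 0 0 -0.1"

```text
clock: 17.8
tool_pos: [0.5356, -0.2388, 0.1926]
orientation: [[-0.042, 0.996, 0.076], [0.426, 0.087, -0.9], [-0.904, -0.006, -0.428]]
wrist_force: [-0.8, -0.3, -0.4]
width: 0.452
```

```bash
python3 st.py;python3 look.py 12; python3 -c "
import cv2,numpy as np
im=cv2.imread('pics/t12.png')[200:270,380:466];cv2.imwrite('pics/z12.png',cv2.resize(im,None,fx=8,fy=8,interpolation=2))"
```

```text
t 17.8 tcp [ 0.5356 -0.2388  0.1926] C local [-0.0063  0.0006  0.1377] barbottom 0.2172 F [-0.81 -0.32 -0.35] tq [-0.25   0.009  0.011] down [0.904 0.006 0.428]
t 17.9 tcp [ 0.5356 -0.2388  0.1926] w 0.453 F [-0.29  0.31 -0.43] tq [-0.23   0.014 -0.011]
turn [-0.    -0.007  0.006] shift [-45.7 -57.4 -19.5]
```

View pics/z12.png

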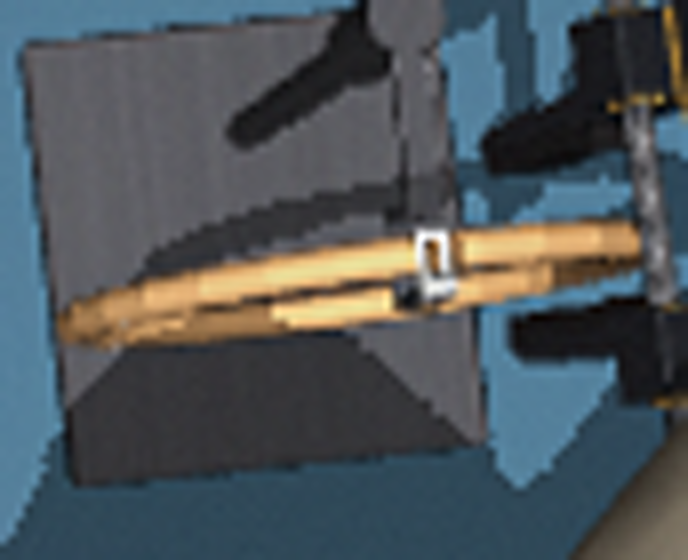

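View pics/l12.png

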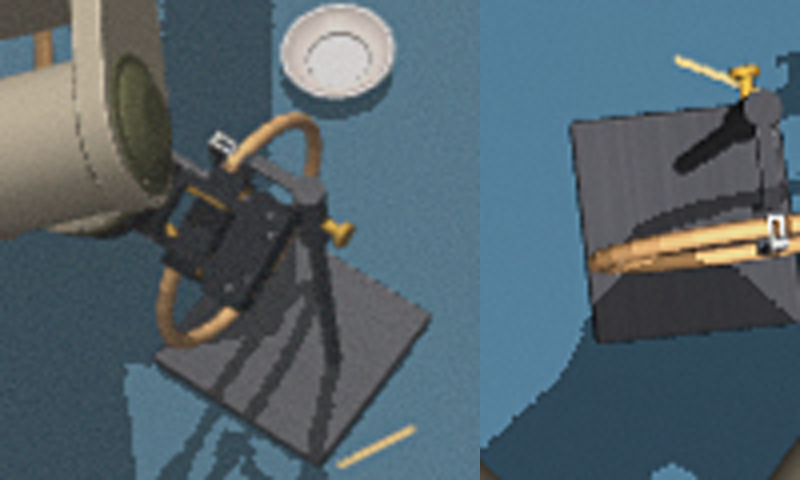

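The hoop hangs in the seat with the tongue shut over it, and both fingers stand clear on each side. Backing out along the tool axis.

Request:
move_arm --steps "0 0 0 -8 0 0 -0.1; 0 0 0 -22 0 0 -0.1; 0 0 0 -40 0 0 -0.1; 0 0 0 -60 0 0 -0.1; 0 0 0 -80 0 0 -0.1"

```text
clock: 18.32
tool_pos: [0.5389, -0.2734, 0.2663]
orientation: [[-0.042, 0.996, 0.076], [0.426, 0.087, -0.901], [-0.904, -0.005, -0.428]]
wrist_force: [-0.2, -0.3, 0.1]
width: 0.45
```

Request:
move_arm --steps "0 0 0 -25 0 0 -0.1; 0 0 0 -50 0 0 -0.1; 0 0 0 -70 0 0 -0.1; 0 0 0 -80 0 0 -0.1; 0 0 0 -80 0 0 -0.1"

```text
clock: 18.73
tool_pos: [0.5423, -0.3086, 0.3406]
orientation: [[-0.039, 0.996, 0.077], [0.423, 0.086, -0.902], [-0.905, -0.003, -0.425]]
wrist_force: [0.4, -0.8, -0.0]
width: 0.453
```

```bash
python3 look.py 13; python3 -c "
import cv2,numpy as np
a=cv2.imread('pics/s13.png')[250:370,200:310];b=cv2.imread('pics/t13.png')[190:275,375:475]
a=cv2.resize(a,(440,480),interpolation=2);b=cv2.resize(b,(360,306),interpolation=2);b=cv2.copyMakeBorder(b,0,174,0,0,0);cv2.imwrite('pics/z13.png',np.hstack([a,b]))"
```

```text
t 18.83 tcp [ 0.5422 -0.3075  0.3383] w 0.45 F [ 0.12  1.15 -0.76] tq [-0.266  0.064  0.034]
turn [-0.001 -0.006  0.006] shift [115.5 -57.2 -19.5]
```

View pics/z13.png

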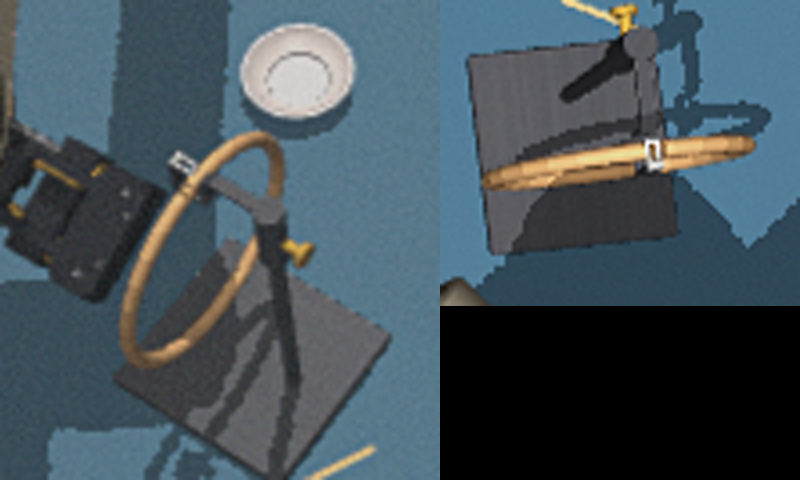

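View pics/s13.png

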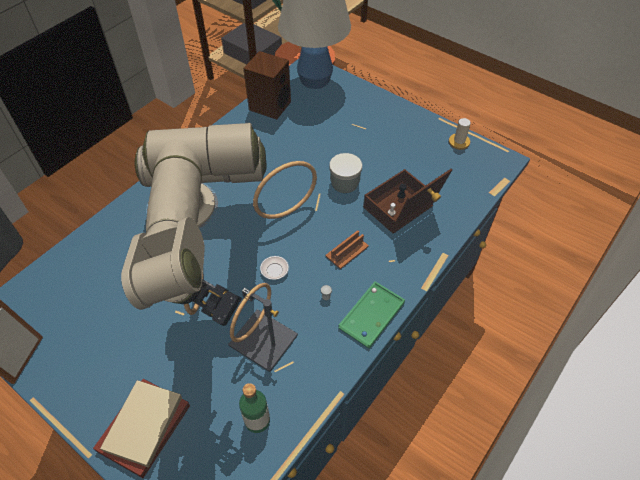

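The hoop hangs on the hook under the shut tongue, and the bystanders look unmoved. I'll wait about a second and check that it is still and hanging where it should.

Request:
move_arm --steps "0 0 0 0 0 0 -0.1; 0 0 0 0 0 0 -0.1; 0 0 0 0 0 0 -0.1; 0 0 0 0 0 0 -0.1; 0 0 0 0 0 0 -0.1"

```text
clock: 19.25
tool_pos: [0.5422, -0.3073, 0.3382]
orientation: [[-0.042, 0.996, 0.076], [0.426, 0.087, -0.9], [-0.904, -0.006, -0.428]]
wrist_force: [0.1, 0.5, 0.0]
width: 0.45
```

Request:
move_arm --steps "0 0 0 0 0 0 -0.1; 0 0 0 0 0 0 -0.1; 0 0 0 0 0 0 -0.1; 0 0 0 0 0 0 -0.1; 0 0 0 0 0 0 -0.1"

```text
clock: 19.67
tool_pos: [0.5422, -0.3073, 0.3382]
orientation: [[-0.042, 0.996, 0.076], [0.426, 0.087, -0.9], [-0.904, -0.006, -0.428]]
wrist_force: [-0.2, -0.2, -0.1]
width: 0.45
```

```bash
python3 look.py 14
python3 - <<'E'
from h import *
a,b,c0,t0=[load(f) for f in('s13','s14','scene0','top0')];t=load('t14')
d=np.abs(a['img'].astype(int)-b['img']).max(2)[245:350,220:285];print('hoop still diff >60:',(d>60).sum())
# bystander windows vs start
for n,(x0,y0,x1,y1) in dict(pot=(325,150,365,195),box=(365,170,452,232),dish=(258,255,292,282),stopper=(318,284,335,302),tray=(336,280,408,348),bottle=(236,380,272,432)).items():
    e=np.abs(c0['img'].astype(int)-b['img']).max(2)[y0:y1,x0:x1];print(n,(e>60).sum(),e.size)
# hoop ends in the top view -> centre at z .139
bb,g,r=[t['img'][...,i].astype(int) for i in range(3)];m=((r>bb+25)&(g>bb+15)&(g>.66*r));k=np.zeros_like(m);k[218:248,384:470]=m[218:248,384:470]
n,l,st,_=cv2.connectedComponentsWithStats(k.astype(np.uint8));k=l>0
ys,xs=np.nonzero(k);u0,u1=xs.min(),xs.max();p=(u0-.5,ys[xs==u0].mean());q=(u1+.5,ys[xs==u1].mean())
A,B=onz(t,p,.139)[:2],onz(t,q,.139)[:2];C=(A+B)/2;dd=C-O
print('ends',p,q,'len',np.linalg.norm(A-B),'local',dd[0]*np.cos(SA)+dd[1]*np.sin(SA),-dd[0]*np.sin(SA)+dd[1]*np.cos(SA),'yaw',np.arctan2((A-B)[1],(A-B)[0])-np.pi/2)
print(bot.sense()['wrist_force'],bot.sense()['clock'])
E
```

```text
t 19.77 tcp [ 0.5422 -0.3073  0.3382] w 0.448 F [ 0.33 -0.53  0.38] tq [-0.22  -0.002 -0.02 ]
turn [-0.001 -0.007  0.006] shift [115.3 -57.2 -19.4]
hoop still diff >60: 1
pot 0 1800
box 25 5394
dish 0 918
stopper 0 306
tray 0 4896
bottle 0 1872
ends (np.float64(386.5), np.float64(239.5)) (np.float64(461.5), np.float64(230.0)) len 0.1825512193287845 local -0.003066586872916448 -0.0028054960537996377 yaw 0.09992933688975292
[ 0.33428443 -0.52566616  0.38174345] 19.7667
```

```bash
python3 -c "
from rig import bot
print(bot.close_job())"
```

```text
the job is handed in; nothing more can be done
None
```

The smallest hoop now hangs in the bottom of the J-hook with the tongue shut above it. The job was handed in at about 20 s of the 64 s allowed; no verdict is reported.

- **Grasp:** My first pinch missed. The real fingertips sit about 17 mm behind the reported TCP, so the jaws closed above the bar. That pushed the hoop to lean slightly in its slot, with about 7 N measured at the wrist. I regrasped it with the tool tilted about 25° and it held.
- **Hanging:** The tongue yielded at about 4–5 N, with up to 3.6 N sideways, and snapped shut. I lowered the rim to the seat at about 2.5 N, so the hook saw well under 15 N by the wrist readings. I then eased the grip and backed out.
- **Last checks:**
    - **Hoop:** its centre is about 4 mm (level) from the stand's axis. It is about 0.138 m up, going by the arm's reading at seat contact. Its axis is within 0.02 rad of the stand's, and two pictures about 1 s apart show it still.
    - **Robot:** it is clear of everything.
    - **Bystanders:** pot, dish, stopper, tray and bottle show no change. The box area differed in 25 of 5394 pixels, probably because the hoop's rim overlapped that area in the first picture; I did not check that further.
    - **Not checked:** the larger free-standing hoop nearest the stand was hidden under the arm in the last picture.

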